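# Load tube adapters into the ultrasonic cleaner with a pouring cup

### The job

Get the rinsed tube adapters into the ultrasonic cleaner for a wash: slide every adapter off the open end of the drying rod and collect them all in the pouring cup, and swing the cleaner's cover well clear. Then bring the cup to the cleaner, angle it steeply so that its lip reaches over the raised walls and low into the mouth of the sunken basin, and tip all the adapters into the basin. Stand the empty cup back upright on the worktop, swing the cover fully home over the basin, and leave the white bottle and the white tape roll where they are.

Things in the scene. Friction and masses are not known exactly. Their poses are not given: they have to be found in the camera images.
- stand: Drying stand, fixed: white square base 100x100x14 mm with a steel post 18 mm thick, 112 mm high; from the post a steel rod of 7 mm diameter runs level along the stand's own -x at height 100 mm. Origin: centre of the base's underside, under the post.
- rod_tip (a point): Open (free) end of the rod, 183 mm from the post axis, at height 100 mm on the rod's centre line.
- adapter_1: Square plastic tube adapter (blue), 14 g: sleeve 24x24 mm outside, 26 mm long, 15 mm square bore along its own x; origin at its centre. Three to five adapters are there; they start threaded on the rod, hanging with centres 4 mm below the rod's centre line, 30 to 170 mm from the post, and come off only over the open end. In the cup they slide once its wall slopes about 20 degrees.
- adapter_2: Square plastic tube adapter (orange), 14 g: sleeve 24x24 mm outside, 26 mm long, 15 mm square bore along its own x; origin at its centre. Three to five adapters are there; they start threaded on the rod, hanging with centres 4 mm below the rod's centre line, 30 to 170 mm from the post, and come off only over the open end. In the cup they slide once its wall slopes about 20 degrees.
- adapter_3: Square plastic tube adapter (green), 14 g: sleeve 24x24 mm outside, 26 mm long, 15 mm square bore along its own x; origin at its centre. Three to five adapters are there; they start threaded on the rod, hanging with centres 4 mm below the rod's centre line, 30 to 170 mm from the post, and come off only over the open end. In the cup they slide once its wall slopes about 20 degrees.
- adapter_4: Square plastic tube adapter (yellow), 14 g: sleeve 24x24 mm outside, 26 mm long, 15 mm square bore along its own x; origin at its centre. Three to five adapters are there; they start threaded on the rod, hanging with centres 4 mm below the rod's centre line, 30 to 170 mm from the post, and come off only over the open end. In the cup they slide once its wall slopes about 20 degrees.
- adapter_5: Square plastic tube adapter (red), 14 g: sleeve 24x24 mm outside, 26 mm long, 15 mm square bore along its own x; origin at its centre. Three to five adapters are there; they start threaded on the rod, hanging with centres 4 mm below the rod's centre line, 30 to 170 mm from the post, and come off only over the open end. In the cup they slide once its wall slopes about 20 degrees.
- cup: White pouring cup, loose, 0.12 kg, standing on the worktop: foot 80 mm across, flared round wall from 72 mm across at the bottom to 112 mm at the rim, 60 mm high (wall leans out 20 degrees, 3 mm thick), inner floor at 8 mm. Origin: centre of the underside; z up. An upright blue grip stands on its own +x side (see cup_grip); pour over the opposite lip. Smooth plastic.
- cup_grip (a point): Where the cup is gripped: cup frame (70, 0, 97) mm, middle of a flat blue blade 10 mm thick (along the cup's y), 22 mm wide (59 to 81 mm off the cup's axis along x), reaching up to height 117 mm, topped by a cross-bar of 10 mm diameter, 22 mm long along y, at height 119 mm.
- cup_lip (a point): Pouring lip: point of the rim opposite the grip, cup frame (-56, 0, 60) mm.
- cup_mid (a point): Middle of the cup's hollow, cup frame (0, 0, 34) mm.
- cleaner: Bench ultrasonic cleaner, fixed: white housing 200 (x) x 230 (y) mm, deck at height 60 mm; in its middle a steel basin, inside 130 (x) x 150 (y) mm, floor at 21 mm, whose 5 mm walls stand up to height 85 mm. Origin: centre of the underside, under the middle of the basin. Blue control panel on the -x side.
- basin (a point): Centre of the basin's floor, at height 21 mm.
- cover (a joint): Swing arm with clear cover plate (145x165x6 mm, underside at height 88 mm) on an upright pivot at the cleaner's far right corner. 0: closed over the basin; grows to 1.9 rad as it swings anticlockwise seen from above (towards the cleaner's -x, then out to its right, -y). Beyond 1.4 the basin is wholly open. Starts between 0 and 0.3. Stays where it is left; about 1 N at the knob moves it.
- cover_knob (a point): Upright black knob on the cover's middle, 20 mm diameter, from height 104 to 144 mm; this point is at height 127 mm on its axis, 140 mm from the pivot.
- cover_pivot (a point): Point on the cover's upright pivot axis, at height 127 mm.
- white_bottle: White plastic bottle 61 mm across, 150 mm high, bystander; origin at the centre of its underside.
- white_tape: White tape roll 33 mm across, 60 mm high, bystander; origin at the centre of its underside.

How it is judged:
By the outcome, as a careful person would: the job done as asked, in the order asked, and still so for the second after the job is handed in, with the robot touching nothing.
Of adapter_1, adapter_2, adapter_3, adapter_4, adapter_5 only 3 to 5 are there at a start; the rules pass over those that are not, and their reading is None.
At some moment in a run one of cup may be knocked a few centimetres aside while the robot is not near it.
Once in a run the grip may slacken for a moment while it holds something.
It also fails if it takes over 210 s, if anything falls off the work surface, if the arm or the gripper's body presses on something with over 40 N, if the wrist force passes 120 N, or if a joint passes its speed limit or range.

### The arm

A 6-joint arm with a two-finger parallel gripper is mounted at the origin on a cart in front of the work surface, level with it; the furniture and walls round the work are solid. World frame = base frame: x ahead of the robot, y to its left, z up, the work surface at z = 0. Lengths are in m, angles in degrees, forces in N, time in s.
With the tool pointing down it reaches from about 0.4 to 0.825 m from the base axis. Payload 7 kg.
Tool frame: the origin (TCP) lies between the finger pads; the fingertips stand 14 mm ahead of it and the grasp point (between the pads) lies 5 mm behind it; z points along the fingers, y is the line along which they close (so a half turn about z gives the same grasp; the last joint's range is limited). The gripper opens to 88 mm and grips with 3 to 60 N. Pads are 19 mm wide; open, the fingers measure 130 mm over their backs; the gripper's body (78 mm by 193 mm) begins 47 mm behind the grasp point.
Start: joints at [-58.608, 20.546, 0.682, 0, -70.136, -16.507], TCP at [0.173, -0.652, 0.241] pointing down, gripper open.
Joint ranges: [-176.03, 176.03], [-82.01, 121.73], [-58.28, 71.71], [-173.87, 95.51], [-174.79, -0.11], [-173.66, 173.66]. Speed limits (degrees/s): [136.94, 136.94, 172.46, 180, 180, 180].

### API

Orientations are given as [roll, pitch, yaw] about the fixed x, y, z axes, in that order (R = Rz(yaw) Ry(pitch) Rx(roll)).
In Python, from plant import status, cams, job gives the robot as it stands. The module is installed in compiled form; this text tells all that it offers.
- The arm moves only by the tool step_arm, never from a script. Its arguments are lists of equal length, an entry for each row: "xyz": the shift along the tool's x, y, z each as a share of 20 cm, from -1 to 1, a list of three; "yaw": the turn about the tool's z as a share of 360 degrees, from -1 to 1; "claw": the closure, from -1 (fully open) to 1 (shut). A call has 1 to 20 rows; each row is the pose to reach, as a shift and turn from the pose commanded when the call began, along the tool's axes at that moment, turning the shorter way round; what a row does not reach only later rows make up. A row lasts 1/12 s, in which the tool goes at most 41.7 mm and 7.16 degrees, less where a joint would pass 70% of its speed; a pose out of reach is approached as far as the arm can. A call with a number of a shift or a turn outside -1 to 1 is refused whole. A call with a gripper value outside its range is refused whole. The fingers move at their own pace and stop on an object; "grip_force" is the grip in N (left out, the last holds). Time passes only in rows, so rows that repeat a pose let the fingers close. It gives the time, the measured TCP pose, the force, the opening and the grip force at its end, in the units of the state.
- status.get_state(): the state, without advancing time (a new reading comes with each control period).
- cams.capture(name): name is "side" or "top" or "wrist"; returns (picture, depth): 480x640x3 uint8, blue, green, red; 480x640 float32, m along the optical axis (not along the pixel's ray), 0 where there is no reading.
- cams.calibration(name): a dict with "mtx" (3x3 intrinsics, pixels), "D" ([k1, k2, p1, p2, k3] as OpenCV has them; the pictures are not rectified), "camera_from_world" (4x4, takes a point from world to camera coordinates); the wrist camera has in their place "T_tool_cam" (4x4, takes a point from camera to tool coordinates, whose origin is the TCP and whose axes are the flange's). Camera axes: x right, y down, z forward; pixel columns grow to the right and rows downward; lengths in m; the calibration is good to about 2 mm. A picture is of the moment at which its call begins: read the wrist's pose just before it. calibration takes no time and is no camera call.
- job.close_job(): hands the job in; it is judged then, once.
The state is a dict: "time_s": time; "joints": joint angles; "qd": joint speeds; "joint_torque": joint torques, N m; "tcp_pos": TCP position; "eef_rot": TCP orientation; "contact_force": force on the tool from outside, world axes, zero at the start; "moment": the same for the moment, N m; "gripper_width": finger opening in m; "gripper_force": force on a finger pad.
Only numpy, scipy, OpenCV 4.12 (cv2) and the standard library are available. Lean on these libraries where they do the work, as an engineer would, in place of code of your own. Each camera call takes 0.05 s, during which the arm holds its last target. There are 200 camera calls.

## Working session

There is one attempt and no reset: what is moved stays moved. The work goes in short steps, Python scripts to look and compute and a tool call to move; the robot and the scene stay as the last step left them, time stands still between calls to the robot, and variables do not carry over. Pictures are saved under pics/ and viewed, at most 14 in all, crops included, and the job is handed in when it is done.

Besides the shell and the picture viewer there is one more tool, called after "Request:" as name(argument=value, ...), one argument or row to a line, values as JSON. step_arm: Moves the arm, as the interface text tells. Shift numbers are shares of 20 cm and turn numbers shares of 360 degrees, none past 1 either way. Its arguments: {"type":"object","properties":{"xyz":{"type":"array"},"yaw":{"type":"array"},"claw":{"type":"array"},"grip_force":{"type":"number"}},"required":["xyz","yaw","claw"]}

```bash
ls; mkdir -p pics
python3 - <<'E'
from plant import status,cams
import cv2,numpy as np
print(status.get_state())
for n in("side","top"):
    p,d=cams.capture(n); cv2.imwrite(f"pics/{n}0.png",p); np.save(f"pics/{n}0.npy",d)
    c=cams.calibration(n); print(n,{k:np.round(v,4).tolist() for k,v in c.items()})
print(cams.calibration("wrist"))
E
```

```text
pics
{'time_s': 0.0, 'joints': array([-5.86075380e+01,  2.05891842e+01,  6.34285094e-01, -2.10154685e-02,
       -7.01349570e+01, -1.65059492e+01]), 'qd': array([ 0.03081262, -0.01042919, -0.04892622,  0.06628264, -0.00084433,
       -0.06101935]), 'joint_torque': array([ 1.04900992e-03, -5.82720709e+01,  2.93060321e+01,  6.99753106e+00,
        6.84678686e-03, -1.65378224e-04]), 'tcp_pos': array([ 0.17326445, -0.65190638,  0.23964914]), 'eef_rot': array([ 1.79908233e+02, -6.59011285e-03, -1.65120639e+02]), 'contact_force': array([ 0.0547081 , -0.48387976,  0.39008692]), 'moment': array([2.96842576e-02, 3.73876722e-02, 5.15194546e-05]), 'gripper_force': 0.0, 'gripper_width': 0.08796490361264325}
side {'mtx': [[547.0475, 0.0, 316.5234], [0.0, 547.0475, 228.1418], [0.0, 0.0, 1.0]], 'D': [0.0149, 0.0, 0.0, 0.0, 0.0], 'camera_from_world': [[-0.991, -0.133, -0.017, 0.5881], [-0.0636, 0.5783, -0.8134, 0.1021], [0.118, -0.8049, -0.5815, 1.2181], [0.0, 0.0, 0.0, 1.0]]}
top {'mtx': [[434.2036, 0.0, 314.7387], [0.0, 434.2036, 236.23], [0.0, 0.0, 1.0]], 'D': [-0.067, 0.0, 0.0, 0.0, 0.0], 'camera_from_world': [[-0.0289, -0.9995, -0.014, 0.0329], [-0.9934, 0.0303, -0.1102, 0.5747], [0.1105, 0.0107, -0.9938, 1.0842], [0.0, 0.0, 0.0, 1.0]]}
{'mtx': array([[331.19453865,   0.        , 329.40596119],
       [  0.        , 331.19453865, 241.93820459],
       [  0.        ,   0.        ,   1.        ]]), 'D': array([-0.02798063,  0.        ,  0.        ,  0.        ,  0.        ]), 'T_tool_cam': array([[ 1.11773389e-03, -9.68959863e-01, -2.47215562e-01,
         6.71485870e-02],
       [ 9.99999357e-01,  1.03583727e-03,  4.61331948e-04,
        -3.90002564e-04],
       [-1.90937049e-04, -2.47215919e-01,  9.68960398e-01,
        -1.44560183e-01],
       [ 0.00000000e+00,  0.00000000e+00,  0.00000000e+00,
         1.00000000e+00]])}
```

View pics/top0.png

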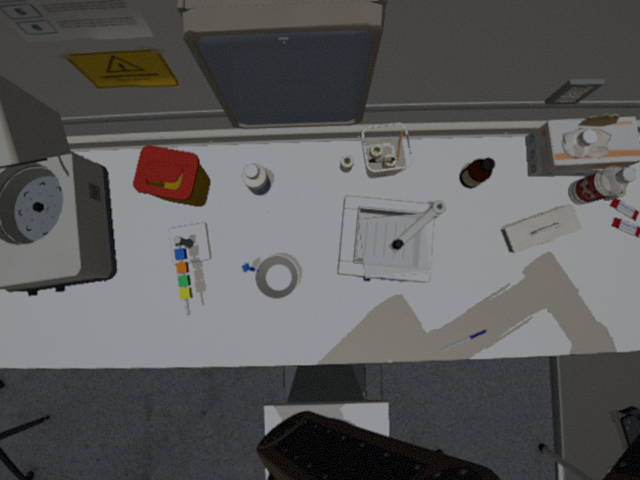

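View pics/side0.png

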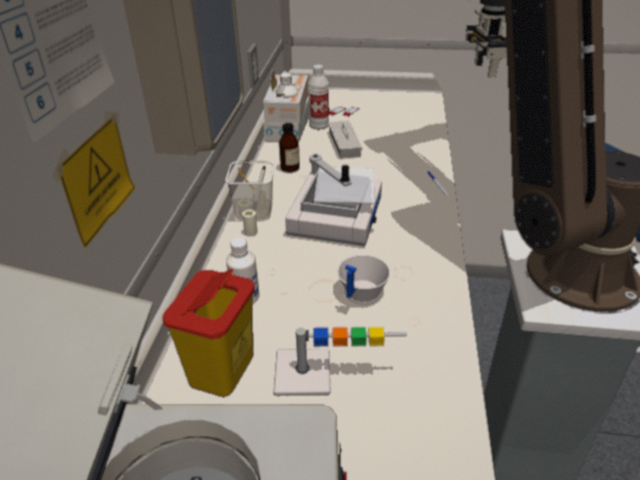

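The top view shows the stand post at about (185,242) with blue, orange, green and yellow on the rod, tip at about (187,312). The cup is at (278,275) with its grip at (248,267). The cleaner is near (388,240), with its pivot at (438,206) and knob at (398,244). The bottle is at (257,178) and the tape roll at (347,162). Next I'll measure these.

```bash
cat > h.py <<'E'
import numpy as np,cv2
from plant import status,cams
from scipy.spatial.transform import Rotation as Ro
def cam(n):
    c=cams.calibration(n)
    if n=="wrist":
        s=status.get_state();T=np.eye(4);T[:3,:3]=Ro.from_euler('xyz',s['eef_rot'],degrees=True).as_matrix();T[:3,3]=s['tcp_pos']
        return c["mtx"],c["D"],T@c["T_tool_cam"]
    return c["mtx"],c["D"],np.linalg.inv(c["camera_from_world"])
def rays(C,uv):
    n=cv2.undistortPoints(np.float64(uv).reshape(-1,1,2),C[0],C[1]).reshape(-1,2)
    return np.c_[n,np.ones(len(n))]@C[2][:3,:3].T
def plane(C,uv,z):
    r=rays(C,uv);o=C[2][:3,3];return o+r*((z-o[2])/r[:,2])[:,None]
def cloud(C,d,m=None):
    v,u=np.nonzero((d>0)&(m if m is not None else True))
    return C[2][:3,3]+rays(C,np.c_[u,v])*d[v,u][:,None]
def two(C1,p1,C2,p2):
    r1=rays(C1,[p1])[0];r2=rays(C2,[p2])[0];o1,o2=C1[2][:3,3],C2[2][:3,3]
    t=np.linalg.lstsq(np.c_[r1,-r2],o2-o1,rcond=None)[0]
    a,b=o1+t[0]*r1,o2+t[1]*r2;return (a+b)/2,np.linalg.norm(a-b)
H={'blue':(105,130),'orange':(8,16),'green':(45,80),'yellow':(22,34)}
def mask(p,c,s=120,v=60):
    h=cv2.cvtColor(p,cv2.COLOR_BGR2HSV);a,b=H[c];return (h[...,0]>=a)&(h[...,0]<=b)&(h[...,1]>s)&(h[...,2]>v)
def tool(dx,dy,dz,yaw=None):
    "world shift (m) -> tool shares"
    y=np.radians(status.get_state()['eef_rot'][2] if yaw is None else yaw);c,s=np.cos(y),np.sin(y)
    return np.round(np.array([c*dx+s*dy,s*dx-c*dy,-dz])/.2,3)
E
python3 - <<'E'
from h import *
np.set_printoptions(precision=4,suppress=True)
T=cam("top");S=cam("side")
pt=cv2.imread("pics/top0.png");ps=cv2.imread("pics/side0.png");dt=np.load("pics/top0.npy");ds=np.load("pics/side0.npy")
for n,p,d,C in(("top",pt,dt,T),("side",ps,ds,S)):
    P=np.zeros(p.shape)
    for c in H:
        m=mask(p,c).astype(np.uint8);k,l,st,ce=cv2.connectedComponentsWithStats(m)
        for i in range(1,k):
            if 15<st[i,4]<900:
                q=cloud(C,d,l==i)
                print(n,c,st[i],ce[i],np.median(q,0) if len(q) else 0, np.percentile(q,95,axis=0)if len(q) else 0)
Q=cloud(T,dt); 
def sel(Q,x0,x1,y0,y1,z0,z1): return Q[(Q[:,0]>x0)&(Q[:,0]<x1)&(Q[:,1]>y0)&(Q[:,1]<y1)&(Q[:,2]>z0)&(Q[:,2]<z1)]
for nm,u,z in(("cupc",(278,275),.06),("tip",(187,312),.1),("post",(185,242),.112),("knob",(398,244),.144),("pivot",(438,206),.13),("bottle",(257,178),.1),("tape",(347,162),.06)):
    print(nm,plane(T,[u],z)[0], "depth", cloud(T,np.where(np.add.outer(abs(np.arange(480)-u[1]),abs(np.arange(640)-u[0]))<1,dt,0)))
np.save("Qt.npy",Q)
big=cv2.resize(np.vstack([pt[180:330,140:340]]),None,fx=4,fy=4,interpolation=cv2.INTER_CUBIC);cv2.imwrite("pics/c1.png",big)
big=cv2.resize(pt[180:300,325:465],None,fx=5,fy=5,interpolation=cv2.INTER_CUBIC);cv2.imwrite("pics/c2.png",big)
E
```

```text
top blue [175 249  10  11  97] [179.5876 253.6598] [0.5342 0.3421 0.1078] [0.5459 0.3523 0.1117]
top blue [243 264   8   7  37] [246.1081 267.2973] [0.4974 0.1785 0.1218] [0.5028 0.1857 0.1256]
top blue [471 331  15   7  28] [477.6071 333.8571] [ 0.3118 -0.396   0.0103] [ 0.3187 -0.3797  0.0122]
top orange [608 151  32   5 118] [623.839  152.7458] [ 0.7437 -0.7412  0.1454] [ 0.749  -0.707   0.1481]
top orange [556 154  14   5  44] [561.6136 156.0227] [ 0.7385 -0.5838  0.145 ] [ 0.7427 -0.5706  0.1478]
top orange [176 262  11  11  49] [181.102  266.9184] [0.5026 0.3383 0.1083] [0.5142 0.3485 0.1115]
top green [179 276  10  10  87] [183.2414 280.4368] [0.4699 0.3327 0.109 ] [0.4805 0.3428 0.1117]
top yellow [111  59  10  11  55] [115.3455  64.9455] [0.8568 0.365  0.4148] [0.858  0.3759 0.4374]
top yellow [120  61  16   9  47] [127.4043  65.5106] [0.8564 0.3445 0.4114] [0.8576 0.3504 0.4257]
top yellow [163 176  18  13 100] [172.48 184.09] [0.7289 0.3932 0.0127] [0.7446 0.4117 0.0234]
top yellow [180 288  12  11 104] [185.     292.9423] [0.4402 0.3285 0.1088] [0.4516 0.3402 0.1116]
side
[... 627 characters left out ...]
] [358.3243 335.8514] [0.4735 0.3439 0.1063] [0.4838 0.3482 0.1088]
side yellow [197 289  38  29 494] [216.8988 304.166 ] [0.738  0.2914 0.1014] [0.7621 0.3075 0.1355]
side yellow [369 327  16  18 260] [376.0615 335.3654] [0.4434 0.3396 0.1063] [0.4546 0.3439 0.1092]
cupc [0.4781 0.1097 0.06  ] depth [[0.4795 0.1152 0.0036]]
tip [0.3946 0.3263 0.1   ] depth [[0.395  0.3244 0.1063]]
post [0.5621 0.3275 0.112 ] depth [[0.5663 0.3399 0.0726]]
knob [ 0.5391 -0.1768  0.144 ] depth [[ 0.5393 -0.1772  0.1414]]
pivot [ 0.6275 -0.2788  0.13  ] depth [[ 0.6306 -0.2837  0.1126]]
bottle [0.7162 0.1529 0.1   ] depth [[0.7106 0.1498 0.1222]]
tape [ 0.7607 -0.0725  0.06  ] depth [[ 0.774  -0.0757  0.0134]]
```

View pics/c1.png

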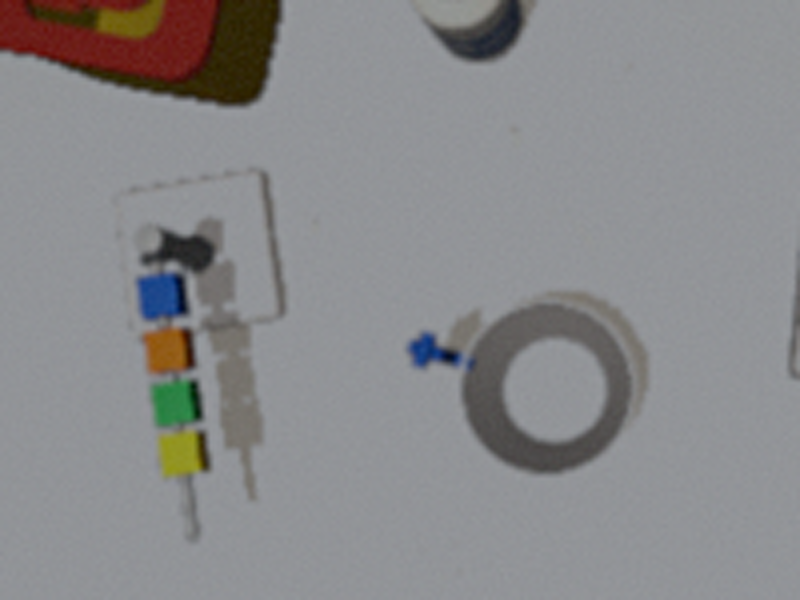

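View pics/c2.png

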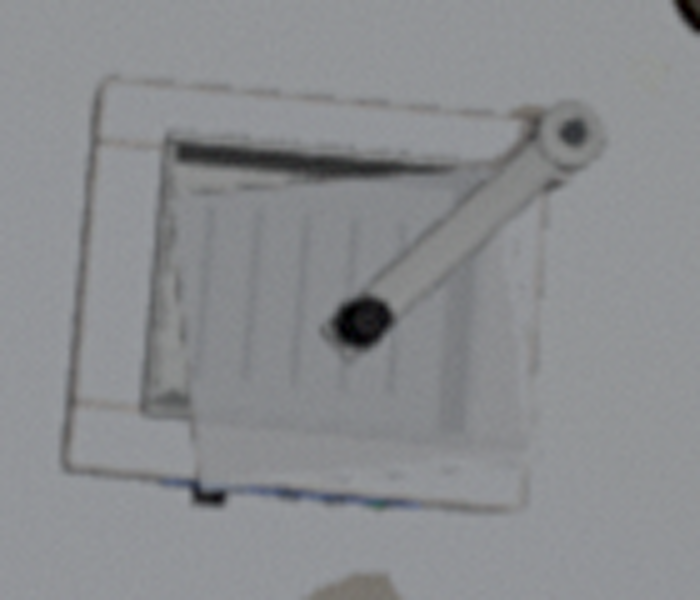

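Crop c1 shows the post top at c1 (150,238), the rod tip at (192,540), the cup rim centred at (551,388) and the bar at (422,350). Crop c2 shows the deck corners at (103,78), (67,468) and (525,510), the pivot cap at (572,130) and the knob at (365,320), so the cover is slightly open.

Run:
```python
from h import *
np.set_printoptions(precision=4,suppress=True)
T=cam("top");S=cam("side")
f=lambda p,z:plane(T,[(140+p[0]/4,180+p[1]/4)],z)[0]
g=lambda p,z:plane(T,[(325+p[0]/5,180+p[1]/5)],z)[0]
post=f((150,238),.112);tip=f((192,540),.1);cup=f((551,388),.06);bar=f((422,350),.124)
print(post,tip,np.linalg.norm((tip-post)[:2]));print(cup,bar,np.linalg.norm((cup-bar)[:2]))
a,b,c=g((103,78),.06),g((67,468),.06),g((525,510),.06)
print(a,b,c,np.linalg.norm(a-b),np.linalg.norm(b-c),"centre",(a+c)/2,np.degrees(np.arctan2(*(a-b)[1::-1])))
k=g((365,320),.144);pv=g((572,130),.13);print(k,pv,np.linalg.norm((k-pv)[:2]))
# rod line from two views via adapter centroids' top/side rays
pt=cv2.imread("pics/top0.png");ps=cv2.imread("pics/side0.png")
for col in H:
    r=[]
    for p,x0 in((pt,(160,200,245,300)),(ps,(305,395,320,350))):
        m=mask(p,col);m2=np.zeros_like(m);m2[x0[2]:x0[3],x0[0]:x0[1]]=m[x0[2]:x0[3],x0[0]:x0[1]]
        v,u=np.nonzero(m2);r.append((u.mean(),v.mean()))
    print(col,two(T,r[0],S,r[1]),plane(T,[r[0]],.108))
for n in("top",):
    d=np.load("pics/top0.npy");Q=np.load("Qt.npy")
    q=Q[(Q[:,2]>.05)&(Q[:,2]<.066)&(abs(Q[:,0]-.48)<.08)&(abs(Q[:,1]-.11)<.07)];print("rim bbox",q.min(0),q.max(0),len(q))
    q=Q[(Q[:,2]>.052)&(Q[:,2]<.068)&(abs(Q[:,0]-.55)<.16)&(abs(Q[:,1]+.15)<.18)];print("deck",np.median(q,0),cv2.minAreaRect(q[:,:2].astype(np.float32)))
    q=Q[(Q[:,2]>.09)&(Q[:,2]<.13)&(np.hypot(Q[:,0]-.5,Q[:,1]-.178)<.03)];print("bar",q.mean(0),len(q))
```

```text
[0.5687 0.3459 0.112 ] [0.3874 0.3239 0.1   ] 0.18255087182742047
[0.4732 0.1104 0.06  ] [0.4963 0.1796 0.124 ] 0.0729148865724988
[ 0.6734 -0.0656  0.06  ] [ 0.4772 -0.0405  0.06  ] [ 0.4494 -0.267   0.06  ] 0.19774158808492853 0.22828066304147682 centre [ 0.5614 -0.1663  0.06  ] -7.292291202857176
[ 0.5391 -0.1768  0.144 ] [ 0.6274 -0.2822  0.13  ] 0.13754227572805539
blue (array([0.5371, 0.345 , 0.0989]), np.float64(0.0034758040954799177)) [[0.5346 0.3419 0.108 ]]
orange (array([0.5044, 0.341 , 0.0985]), np.float64(0.002238147468215955)) [[0.5028 0.3379 0.108 ]]
green (array([0.472 , 0.336 , 0.0983]), np.float64(0.0034470190176288623)) [[0.4701 0.3328 0.108 ]]
yellow (array([0.4418, 0.3315, 0.0987]), np.float64(0.0032654614159728307)) [[0.4402 0.3286 0.108 ]]
rim bbox [0.4188 0.0599 0.05  ] [0.5284 0.1726 0.0652] 374
deck [ 0.5941 -0.0945  0.0602] ((0.5607823133468628, -0.1701047420501709), (0.24226102232933044, 0.20210836827754974), 82.59201049804688)
bar [0.4962 0.1793 0.1189] 65
```

Request:
step_arm(
  xyz=[
    [-0.3,0.32,0],
    [-0.6,0.64,0],
    [-0.91,0.958,0],
    [-0.91,0.958,0],
    [-0.91,0.958,0],
    [-0.91,0.958,0],
    [-0.91,0.958,0],
    [-0.91,0.958,0],
    [-0.91,0.958,0],
    [-0.91,0.958,0],
  ],
  yaw=[-0.02,-0.04,-0.06,-0.08,-0.1,-0.12,-0.14,-0.156,-0.156,-0.156],
  claw=[-1,-1,-1,-1,-1,-1,-1,-1,-1,-1],
  grip_force=40,
)

```text
time_s: 0.93
tcp_pos: [0.3001, -0.4202, 0.2405]
eef_rot: [180.0, 0.0, -109.1]
contact_force: [-0.3, -0.1, -0.3]
gripper_width: 0.0875
gripper_force: 0.0
```

Run:
```python
from h import *
s=status.get_state();print(s['time_s'],s['tcp_pos'],s['eef_rot'],s['joints'],s['contact_force'])
p=s['tcp_pos'];print(tool(.45-p[0],-.25-p[1],0),tool(.475-.45,-.05+.25,0),tool(.4965-.475,.179+.05,0))
```

```text
0.9333 [ 0.3001362  -0.42018743  0.24051419] [ 1.79994506e+02  6.51015681e-03 -1.09113065e+02] [-3.26615969e+01  5.53139253e+00 -1.90738865e+01 -5.54502677e-03
 -6.54015878e+01  1.35508406e+01] [-0.28405039 -0.12443573 -0.33923925]
[-1.049 -0.429  0.   ] [-0.986  0.209  0.   ] [-1.117  0.273  0.   ]
```

Request:
step_arm(
  xyz=[
    [-0.2,-0.08,0],
    [-0.4,-0.16,0],
    [-0.6,-0.24,0],
    [-0.8,-0.32,0],
    [-1,-0.4,0],
    [-1,-0.4,0],
  ],
  yaw=[0,0,0,0,0,0],
  claw=[-1,-1,-1,-1,-1,-1],
)

```text
time_s: 1.43
tcp_pos: [0.4437, -0.2547, 0.2403]
eef_rot: [-180.0, 0.0, -109.1]
contact_force: [-0.3, -0.2, -0.7]
gripper_width: 0.0878
gripper_force: 0.0
```

Request:
step_arm(
  xyz=[
    [-0.2,0.04,0],
    [-0.4,0.08,0],
    [-0.6,0.12,0],
    [-0.8,0.16,0],
    [-1,0.2,0],
    [-1,0.2,0],
  ],
  yaw=[0,0,0,0,0,0],
  claw=[-1,-1,-1,-1,-1,-1],
)

```text
time_s: 1.93
tcp_pos: [0.469, -0.0506, 0.2406]
eef_rot: [-180.0, 0.1, -109.0]
contact_force: [-0.9, -0.1, -0.6]
gripper_width: 0.0876
gripper_force: 0.0
```

Request:
step_arm(
  xyz=[
    [-0.2,0.05,0],
    [-0.4,0.1,0],
    [-0.6,0.15,0],
    [-0.8,0.2,0],
    [-0.9,0.22,0],
    [-0.9,0.22,0],
    [-0.9,0.22,0],
  ],
  yaw=[0,0,0,0,0,0,0],
  claw=[-1,-1,-1,-1,-1,-1,-1],
)

```text
time_s: 2.52
tcp_pos: [0.4849, 0.1299, 0.2399]
eef_rot: [180.0, -0.1, -109.1]
contact_force: [0.2, -1.4, 0.3]
gripper_width: 0.0875
gripper_force: 0.0
```

Run:
```python
from h import *
np.set_printoptions(precision=4,suppress=True)
C=cam("wrist");s=status.get_state();print(s['time_s'],s['tcp_pos'],s['eef_rot'],s['contact_force'])
p,d=cams.capture("wrist");cv2.imwrite("pics/w1.png",p)
m=mask(p,'blue').astype(np.uint8);k,l,st,ce=cv2.connectedComponentsWithStats(m)
for i in range(1,k):
    if st[i,4]>40:
        q=cloud(C,d,l==i);q2=q[q[:,2]>q[:,2].max()-.01];print(st[i],ce[i],q2.mean(0),q.max(0),plane(C,[ce[i]],.12))
Q=cloud(C,d);q=Q[(Q[:,2]>.054)&(Q[:,2]<.066)&(np.hypot(Q[:,0]-.473,Q[:,1]-.112)<.075)];print("rim",q.min(0),q.max(0))
```

```text
2.5167 [0.4849 0.1299 0.2399] [ 179.951    -0.0677 -109.0683] [ 0.2138 -1.3914  0.2731]
[321 263  17  32 310] [330.6484 279.2613] [0.4739 0.0993 0.3044] [0.5023 0.1758 0.3053] [[0.4939 0.1617 0.12  ]]
rim [0.4213 0.0578 0.054 ] [0.532  0.1712 0.0651]
```

View pics/w1.png

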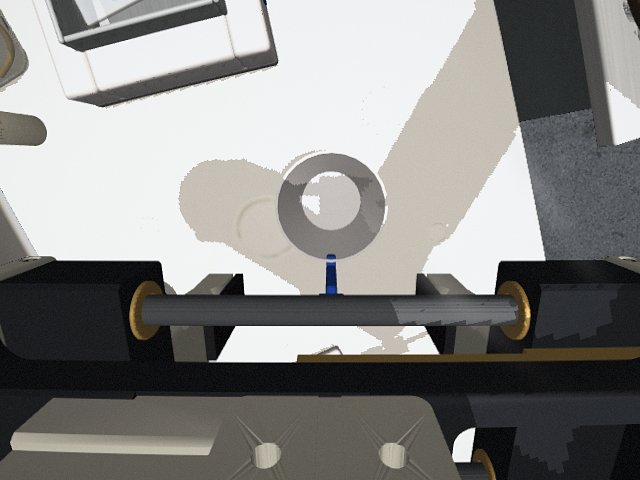

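The wrist view shows the blue blade at (331,278) and the cup rim centred at (331,205), both lined up with the tool's x axis. Next I'll move back over the bar, descend and close on its ends.

Request:
step_arm(
  xyz=[
    [-0.13,0.01,0],
    [-0.257,0.01,0],
    [-0.257,0.01,0.1],
    [-0.257,0.01,0.25],
    [-0.257,0.01,0.4],
    [-0.257,0.01,0.55],
    [-0.257,0.01,0.66],
    [-0.257,0.01,0.66],
    [-0.257,0.01,0.66],
    [-0.257,0.01,0.66],
    [-0.257,0.01,0.66],
    [-0.257,0.01,0.66],
    [-0.257,0.01,0.66],
    [-0.257,0.01,0.66],
    [-0.257,0.01,0.66],
    [-0.257,0.01,0.66],
  ],
  yaw=[0,0,0,0,0,0,0,0,0,0,0,0,0,0,0,0],
  claw=[-1,-1,-1,-1,-1,-1,-1,0,0.3,0.5,0.6,1,1,1,1,1],
  grip_force=25,
)

```text
time_s: 3.9
tcp_pos: [0.4995, 0.1788, 0.1088]
eef_rot: [-180.0, 0.0, -108.9]
contact_force: [-0.9, -0.3, -0.8]
gripper_width: 0.0336
gripper_force: 0.0
```

Run:
```python
from h import *
np.set_printoptions(precision=4,suppress=True)
s=status.get_state();print(s['time_s'],s['tcp_pos'],s['eef_rot'],s['contact_force'],s['gripper_width'],s['gripper_force'])
p,d=cams.capture("side");cv2.imwrite("pics/s1.png",cv2.resize(p[190:340,280:440],None,fx=4,fy=4,interpolation=cv2.INTER_CUBIC))
```

```text
3.9 [0.4995 0.1788 0.1088] [-179.9873    0.0218 -108.9485] [-0.9409 -0.3464 -0.771 ] 0.033576123355689505 0.0
```

View pics/s1.png

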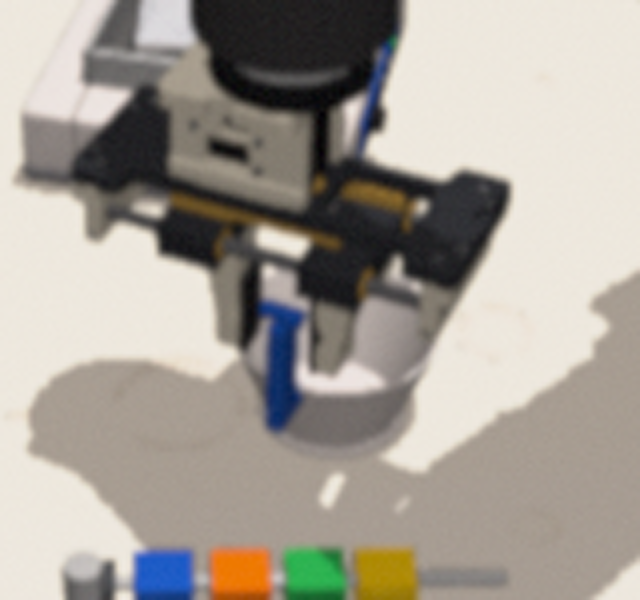

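The side crop shows the bar (282,310) between the fingers at (235,300) and (335,330), still closing. I'll keep closing.

Request:
step_arm(
  xyz=[
    [0,0,0],
    [0,0,0],
    [0,0,0],
    [0,0,0],
    [0,0,0],
    [0,0,0],
    [0,0,0],
  ],
  yaw=[0,0,0,0,0,0,0],
  claw=[1,1,1,1,1,1,1],
)

```text
time_s: 4.53
tcp_pos: [0.4995, 0.1788, 0.1086]
eef_rot: [-180.0, 0.0, -109.0]
contact_force: [-0.2, 1.3, 1.2]
gripper_width: 0.0213
gripper_force: 25.0
```

Run:
```python
from h import *
np.set_printoptions(precision=4,suppress=True)
s=status.get_state();print(s['time_s'],s['tcp_pos'],s['eef_rot'],s['contact_force'],s['gripper_width'],s['gripper_force'])
S=cam("side");T=cam("top")
p,d=cams.capture("side");q=cloud(S,d,mask(p,'blue'));q=q[np.hypot(q[:,0]-.5,q[:,1]-.18)<.06];print(len(q),q.mean(0),q.min(0),q.max(0),np.median(q[q[:,2]>.11],0))
```

```text
4.5333 [0.4995 0.1788 0.1086] [-179.9962    0.0058 -108.952 ] [-0.2049  1.2749  1.18  ] 0.021276231227346103 24.999955594539642
205 [0.4994 0.1871 0.0998] [0.4582 0.1696 0.0537] [0.5114 0.1972 0.2876] [0.5013 0.1849 0.1199]
```

The opening is 21 mm with 25 N, so the bar ends are held. Now I'll slide and turn the cup toward the rod tip.

Request:
step_arm(
  xyz=[
    [0,0,0],
    [-0.01,0.03,0],
    [-0.02,0.06,0],
    [-0.03,0.09,0],
    [-0.04,0.12,0],
    [-0.05,0.15,0],
    [-0.06,0.18,0],
    [-0.065,0.21,0],
    [-0.07,0.24,0],
    [-0.08,0.27,0],
    [-0.09,0.3,0],
    [-0.1,0.33,0],
    [-0.105,0.36,0],
    [-0.11,0.39,0],
    [-0.12,0.42,0],
    [-0.13,0.45,0],
    [-0.14,0.48,0],
    [-0.15,0.51,0],
    [-0.15,0.51,0],
    [-0.15,0.51,0],
  ],
  yaw=[-0.01,-0.027,-0.044,-0.061,-0.078,-0.095,-0.112,-0.129,-0.146,-0.163,-0.18,-0.197,-0.214,-0.231,-0.248,-0.265,-0.282,-0.299,-0.31,-0.317],
  claw=[1,1,1,1,1,1,1,1,1,1,1,1,1,1,1,1,1,1,1,1],
)

```text
time_s: 6.25
tcp_pos: [0.4124, 0.2402, 0.1085]
eef_rot: [180.0, 0.0, 5.4]
contact_force: [0.6, -0.5, -0.9]
gripper_width: 0.0216
gripper_force: 25.0
```

Run:
```python
from h import *
np.set_printoptions(precision=4,suppress=True)
s=status.get_state();t=s['tcp_pos'];print(s['time_s'],t,s['eef_rot'],s['contact_force'],s['gripper_width'],s['gripper_force'])
T=cam("top");p,d=cams.capture("top")
q=cloud(T,d,mask(p,'blue'));q=q[np.hypot(q[:,0]-t[0],q[:,1]-t[1])<.06];print("blue",q.mean(0) if len(q) else 0)
Q=cloud(T,d);q=Q[(Q[:,2]>.054)&(Q[:,2]<.066)&(np.hypot(Q[:,0]-t[0]-.07,Q[:,1]-t[1])<.08)];print("rim",len(q),q.min(0),q.max(0))
y=np.radians(s['eef_rot'][2]);c=t[:2]+.07*np.array([np.cos(y),np.sin(y)]);print("cup c expected",c,tool(.377-c[0],.3225-c[1],0))
cv2.imwrite("pics/t2.png",cv2.resize(p[180:330,140:340],None,fx=4,fy=4))
```

```text
6.25 [0.4124 0.2402 0.1085] [179.9863   0.0097   5.425 ] [ 0.5515 -0.457  -0.8842] 0.021551691546844543 24.999832212924957
blue 0
rim 177 [0.446  0.1941 0.054 ] [0.532  0.3008 0.066 ]
cup c expected [0.4821 0.2469] [-0.487 -0.427  0.   ]
```

View pics/t2.png

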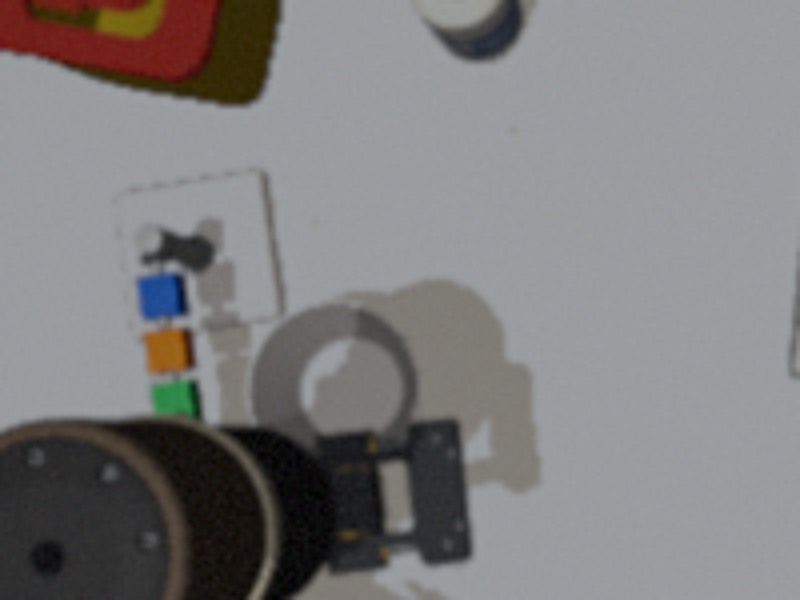

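The rim is centred at about c(335,385), matching the expected cup position, and the stand is untouched. I'll continue the slide to under the rod tip.

Request:
step_arm(
  xyz=[
    [-0.04,-0.03,0],
    [-0.08,-0.07,0],
    [-0.13,-0.11,0],
    [-0.18,-0.16,0],
    [-0.23,-0.2,0],
    [-0.28,-0.24,0],
    [-0.33,-0.29,0],
    [-0.38,-0.33,0],
    [-0.43,-0.38,0],
    [-0.46,-0.41,0],
    [-0.487,-0.427,0],
    [-0.487,-0.427,0],
    [-0.487,-0.427,0],
  ],
  yaw=[0,0,0,0,0,0,0,0,0,0,0,0,0],
  claw=[1,1,1,1,1,1,1,1,1,1,1,1,1],
)

```text
time_s: 7.38
tcp_pos: [0.3079, 0.3166, 0.1086]
eef_rot: [-180.0, 0.0, 5.2]
contact_force: [-0.6, 1.3, 0.3]
gripper_width: 0.0214
gripper_force: 25.0
```

Request:
step_arm(
  xyz=[
    [0,0,0],
    [0,0,0],
    [0,0,0],
    [0,0,-0.1],
    [0,0,-0.25],
    [0,0,-0.4],
    [0,0,-0.4],
  ],
  yaw=[0,0,0,0,0,0,0],
  claw=[-0.2,-0.2,-0.2,-0.2,-0.2,-0.2,-0.2],
)

```text
time_s: 7.97
tcp_pos: [0.31, 0.3189, 0.1939]
eef_rot: [-179.6, -0.3, 5.2]
contact_force: [0.6, 1.9, 1.1]
gripper_width: 0.0515
gripper_force: 0.0
```

Run:
```python
from h import *
np.set_printoptions(precision=4,suppress=True)
C=cam("wrist")
s=status.get_state();t=s['tcp_pos'];print(s['time_s'],t,s['eef_rot'],s['contact_force'],s['gripper_width'],s['gripper_force'])
S=cam("side");p,d=cams.capture("side")
Q=cloud(S,d);q=Q[(Q[:,2]>.055)&(Q[:,2]<.064)&(np.hypot(Q[:,0]-.377,Q[:,1]-.32)<.07)];print("rim",len(q),q.min(0),q.max(0))
T=cam("top");pt,dt=cams.capture("top")
cv2.imwrite("pics/s3.png",np.hstack([cv2.resize(p[270:420,270:430],(400,375)),cv2.resize(pt[200:350,140:300],(400,375))]))
b=np.array([.5365,.3435]);print(tool(*(b-t[:2]),0,),)
```

```text
7.9667 [0.31   0.3189 0.1939] [-179.6174   -0.2892    5.1874] [0.5859 1.929  1.1212] 0.05154259278446801 0.0
rim 442 [0.3072 0.267  0.0551] [0.4316 0.3802 0.0639]
[ 1.139 -0.021  0.   ]
```

View pics/s3.png

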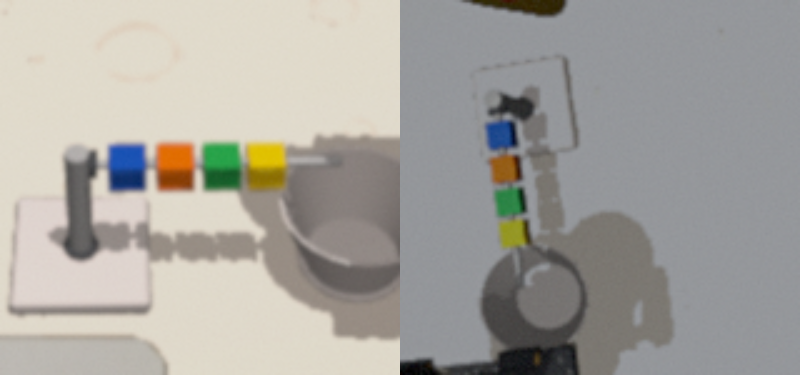

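The cup rim sits under and beyond the rod tip, centred at about (0.376,0.324). Now I'll move above the blue adapter.

Request:
step_arm(
  xyz=[
    [0.2,0,-0.05],
    [0.4,-0.005,-0.05],
    [0.6,-0.01,-0.05],
    [0.8,-0.015,-0.05],
    [0.95,-0.018,-0.05],
    [0.95,-0.018,-0.05],
    [0.95,-0.018,-0.05],
    [0.95,-0.018,-0.05],
  ],
  yaw=[-0.006,-0.006,-0.006,-0.006,-0.006,-0.006,-0.006,-0.006],
  claw=[-0.2,-0.2,-0.2,-0.2,-0.2,-0.2,-0.2,-0.2],
)

```text
time_s: 8.73
tcp_pos: [0.4964, 0.3362, 0.1969]
eef_rot: [179.9, 0.1, 7.3]
contact_force: [-0.6, -0.2, -0.2]
gripper_width: 0.0523
gripper_force: 0.0
```

Run:
```python
from h import *
np.set_printoptions(precision=4,suppress=True)
C=cam("wrist");s=status.get_state();t=s['tcp_pos'];print(s['time_s'],t,s['eef_rot'],s['gripper_width'])
p,d=cams.capture("wrist")
for c in H:
    m=mask(p,c).astype(np.uint8);k,l,st,ce=cv2.connectedComponentsWithStats(m)
    if k>1:
        i=1+st[1:,4].argmax();q=cloud(C,d,l==i);q=q[(q[:,2]>.1)&(q[:,2]<.12)];print(c,st[i],ce[i],q.mean(0) if len(q) else 0)
print(tool(.5365-t[0],.3435-t[1],.097-t[2]))
```

```text
8.7333 [0.4964 0.3362 0.1969] [179.8949   0.1376   7.2557] 0.052295952739972666
blue [ 311  173   34   38 1246] [327.4807 191.1172] [0.538  0.3422 0.1082]
orange [ 312  216   33   40 1251] [327.9776 236.0304] [0.5055 0.3377 0.1082]
green [ 313  256   31   40 1121] [328.0437 276.3283] [0.4746 0.3337 0.1081]
yellow [ 305    0  101   40 1482] [354.3873  13.9298] [0.6647 0.311  0.1005]
[ 0.204 -0.011  0.499]
```

Request:
step_arm(
  xyz=[
    [0.12,0,0],
    [0.21,0,0],
    [0.21,0,0.15],
    [0.21,0,0.3],
    [0.21,0,0.45],
    [0.21,0,0.5],
    [0.21,0,0.5],
    [0.21,0,0.5],
    [0.21,0,0.5],
    [0.21,0,0.5],
    [0.21,0,0.5],
    [0.21,0,0.5],
    [0.21,0,0.5],
    [0.21,0,0.5],
  ],
  yaw=[0,0,0,0,0,0,0,0,0,0,0,0,0,0],
  claw=[-0.2,-0.2,-0.2,-0.2,-0.2,-0.2,-0.2,1,1,1,1,1,1,1],
  grip_force=8,
)

```text
time_s: 9.95
tcp_pos: [0.539, 0.3429, 0.0997]
eef_rot: [-179.9, -0.1, 7.3]
contact_force: [-1.4, 0.7, 5.9]
gripper_width: 0.024
gripper_force: 8.0
```

Request:
step_arm(
  xyz=[
    [-0.02,0,0],
    [-0.05,0,0],
    [-0.09,0,0],
    [-0.13,0,0],
    [-0.17,0,0],
    [-0.21,0,0],
    [-0.25,0,0],
    [-0.29,0,0],
    [-0.33,0,0],
    [-0.36,0,0],
    [-0.36,0,0],
  ],
  yaw=[0,0,0,0,0,0,0,0,0,0,0],
  claw=[1,1,1,1,1,1,1,1,1,1,1],
)

```text
time_s: 10.87
tcp_pos: [0.4666, 0.3338, 0.0996]
eef_rot: [-179.9, -0.1, 7.4]
contact_force: [-4.0, 1.9, 9.0]
gripper_width: 0.0236
gripper_force: 8.0
```

Run:
```python
from h import *
np.set_printoptions(precision=4,suppress=True)
s=status.get_state();print(s['time_s'],s['tcp_pos'],s['contact_force'],s['gripper_width'],s['gripper_force'])
S=cam("side");p,d=cams.capture("side")
for c in H:
    m=mask(p,c);m[:300]=0;m[400:]=0;m[:,:300]=0;m[:,460:]=0;q=cloud(S,d,m);print(c,len(q),q.mean(0) if len(q) else 0)
cv2.imwrite("pics/s4.png",cv2.resize(p[240:390,270:470],(800,600)))
```

```text
10.8667 [0.4666 0.3338 0.0996] [-3.9694  1.9327  9.0467] 0.02362152703092788 7.999511444941163
blue 306 [0.3095 0.322  0.0881]Traceback (most recent call last):
  File "<stdin>", line 6, in <module>
  File "h.py", line 17, in cloud
    return C[2][:3,3]+rays(C,np.c_[u,v])*d[v,u][:,None]
                      ~~~~^^^^^^^^^^^^^^
  File "h.py", line 11, in rays
    n=cv2.undistortPoints(np.float64(uv).reshape(-1,1,2),C[0],C[1]).reshape(-1,2)
      ~~~~~~~~~~~~~~~~~~~^^^^^^^^^^^^^^^^^^^^^^^^^^^^^^^^^^^^^^^^^^
cv2.error: OpenCV(4.12.0) /io/opencv/modules/calib3d/src/undistort.dispatch.cpp:347: error: (-215:Assertion failed) CV_IS_MAT(_src) && CV_IS_MAT(_dst) && (_src->rows == 1 || _src->cols == 1) && (_dst->rows == 1 || _dst->cols == 1) && _src->cols + _src->rows - 1 == _dst->rows + _dst->cols - 1 && (CV_MAT_TYPE(_src->type) == CV_32FC2 || CV_MAT_TYPE(_src->type) == CV_64FC2) && (CV_MAT_TYPE(_dst->type) == CV_32FC2 || CV_MAT_TYPE(_dst->type) == CV_64FC2) in function 'cvUndistortPointsInternal'
```

Request:
step_arm(
  xyz=[
    [0,0,-0.01],
    [0,0,-0.015],
    [0,0,-0.015],
  ],
  yaw=[0,0,0],
  claw=[1,1,1],
)

```text
time_s: 11.17
tcp_pos: [0.4669, 0.3331, 0.1015]
eef_rot: [180.0, 0.0, 7.3]
contact_force: [-0.3, 0.3, -0.6]
gripper_width: 0.0241
gripper_force: 8.0
```

Run:
```python
from h import *
p,d=cams.capture("side")
cv2.imwrite("pics/s4.png",cv2.resize(p[240:390,270:470],(800,600)))
```

```text
(no output)
```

View pics/s4.png

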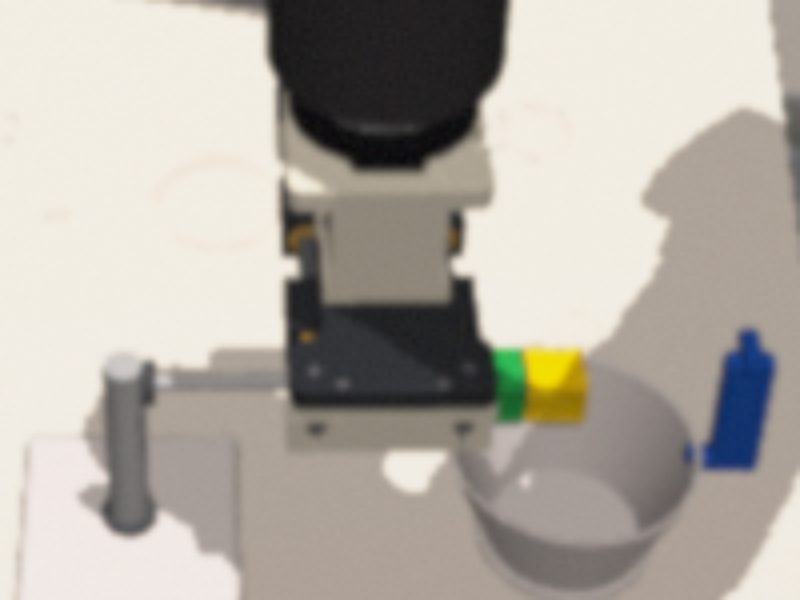

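The side crop shows the adapters stacked ahead of the gripper, with yellow now at the tip over the cup. I'll keep dragging slowly.

Request:
step_arm(
  xyz=[
    [-0.02,0,0],
    [-0.045,0,0],
    [-0.07,0,0],
    [-0.095,0,0],
    [-0.12,0,0],
    [-0.145,0,0],
    [-0.17,0,0],
    [-0.195,0,0],
    [-0.22,0,0],
    [-0.245,0,0],
    [-0.27,0,0],
    [-0.295,0,0],
    [-0.32,0,0],
    [-0.345,0,0],
    [-0.37,0,0],
    [-0.395,0,0],
    [-0.42,0,0],
    [-0.445,0,0],
    [-0.47,0,0],
    [-0.5,0,0],
  ],
  yaw=[0,0,0,0,0,0,0,0,0,0,0,0,0,0,0,0,0,0,0,0],
  claw=[1,1,1,1,1,1,1,1,1,1,1,1,1,1,1,1,1,1,1,1],
)

```text
time_s: 12.88
tcp_pos: [0.3676, 0.3206, 0.1016]
eef_rot: [-180.0, -0.0, 7.3]
contact_force: [-0.0, 0.1, -0.2]
gripper_width: 0.0241
gripper_force: 8.0
```

Run:
```python
from h import *
s=status.get_state();print(s['tcp_pos'],s['contact_force'])
p,d=cams.capture("side")
cv2.imwrite("pics/s5.png",cv2.resize(p[240:390,300:500],(800,600)))
```

```text
[0.36760871 0.32060484 0.1015892 ] [-0.00238274  0.09985399 -0.22532462]
```

View pics/s5.png

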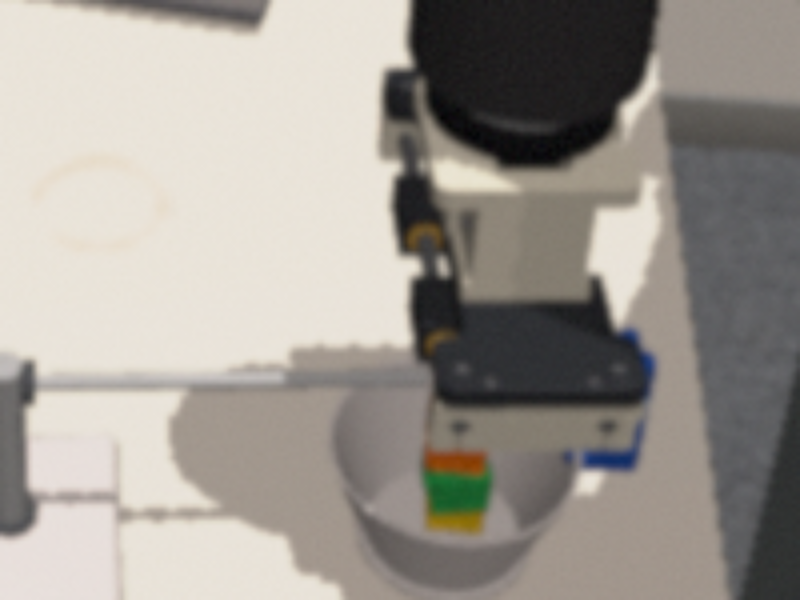

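The drag left yellow, green and orange in the cup, apparently stacked, at c(455,490). Blue is still held just off the tip, so I'll measure the stack first.

Run:
```python
from h import *
np.set_printoptions(precision=4,suppress=True)
S=cam("side");p,d=cams.capture("side")
for c in('orange','green','yellow'):
    m=mask(p,c,150,40);m2=np.zeros_like(m);m2[340:385,390:440]=m[340:385,390:440]
    q=cloud(S,d,m2) if m2.any() else np.zeros((1,3));print(c,len(q),q.mean(0),q.min(0),q.max(0))
Q=cloud(S,d)
q=Q[(Q[:,2]>.056)&(Q[:,2]<.064)&(np.hypot(Q[:,0]-.377,Q[:,1]-.32)<.07)];print("rim",q.min(0),q.max(0))
```

```text
orange 63 [0.3764 0.3343 0.0616] [0.3648 0.3319 0.0553] [0.3894 0.3376 0.0695]
green 106 [0.3743 0.336  0.0428] [0.3622 0.3196 0.0299] [0.3854 0.34   0.0534]
yellow 57 [0.3725 0.3283 0.0189] [0.3622 0.324  0.0066] [0.3871 0.3394 0.0559]
rim [0.3076 0.2711 0.0561] [0.4318 0.3807 0.064 ]
```

The adapters form a tower at the cup centre, with its top at about 80 mm. I'll knock orange over inside the cup using the held blue one, then drop blue beside the stack.

Request:
step_arm(
  xyz=[
    [-0.06,0,0],
    [-0.115,0,0],
    [-0.115,0,0],
    [-0.115,0,0.04],
    [-0.115,0,0.08],
    [-0.115,0,0.08],
    [-0.09,0,0.08],
    [-0.07,0,0.08],
    [-0.05,0,0.08],
    [-0.03,0,0.08],
    [-0.01,0,0.08],
    [0.01,0,0.08],
    [0.03,0,0.08],
    [0.04,0,0.08],
    [0.04,0,0.08],
    [0,0,0.08],
    [-0.04,0,0.08],
    [-0.08,0,0.08],
    [-0.115,0,0.08],
    [-0.115,0,0.08],
  ],
  yaw=[0,0,0,0,0,0,0,0,0,0,0,0,0,0,0,0,0,0,0,0],
  claw=[1,1,1,1,1,1,1,1,1,1,1,1,1,1,1,1,1,1,1,1],
)

```text
time_s: 14.65
tcp_pos: [0.3436, 0.3172, 0.0857]
eef_rot: [-180.0, 0.0, 7.4]
contact_force: [0.7, 0.2, 0.1]
gripper_width: 0.0237
gripper_force: 8.0
```

Run:
```python
from h import *
np.set_printoptions(precision=4,suppress=True)
s=status.get_state();print(s['tcp_pos'],s['contact_force'])
S=cam("side");p,d=cams.capture("side")
for c in('blue','orange','green','yellow'):
    m=mask(p,c,150,40);m2=np.zeros_like(m);m2[310:385,380:440]=m[310:385,380:440]
    q=cloud(S,d,m2) if (m2&(d>0)).any() else np.zeros((1,3));print(c,len(q),q.mean(0),q.min(0),q.max(0))
Q=cloud(S,d)
q=Q[(Q[:,2]>.056)&(Q[:,2]<.064)&(np.hypot(Q[:,0]-.377,Q[:,1]-.32)<.07)];print("rim",q.min(0),q.max(0))
cv2.imwrite("pics/s6.png",cv2.resize(p[240:390,300:500],(800,600)))
```

```text
[0.3436 0.3172 0.0857] [0.7241 0.2247 0.149 ]
blue 1 [0. 0. 0.] [0. 0. 0.] [0. 0. 0.]
orange 280 [0.4111 0.3312 0.0603] [0.3958 0.315  0.0418] [0.4263 0.3407 0.0736]
green 153 [0.3865 0.3333 0.0458] [0.3738 0.3135 0.0295] [0.4003 0.3409 0.0588]
yellow 142 [0.3702 0.3222 0.023 ] [0.3615 0.3046 0.0039] [0.4005 0.3385 0.0533]
rim [0.3244 0.2685 0.056 ] [0.4318 0.3802 0.064 ]
```

View pics/s6.png

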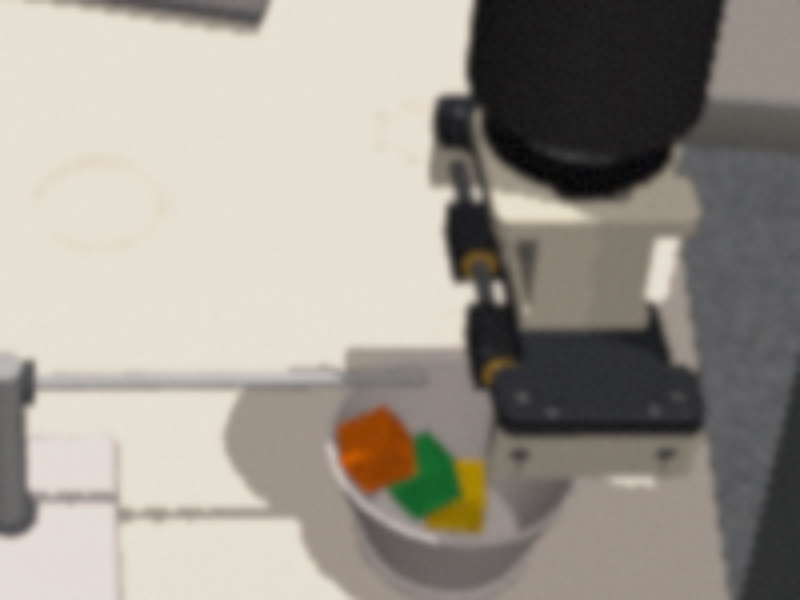

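Orange and green toppled to the stand side inside the cup at (375,450) and (425,480), with yellow on the floor. Now I'll release blue on the free side.

Request:
step_arm(
  xyz=[
    [0.03,0,0.02],
    [0.03,0,0.02],
    [0.03,0,0.02],
    [0.03,0,0.02],
    [0.03,0,0.02],
    [0.03,0,0.02],
    [0.03,0,0.02],
    [0.03,0,-0.1],
    [0.03,0,-0.25],
    [0.03,0,-0.4],
    [-0.1,0,-0.55],
    [-0.3,0,-0.65],
    [-0.3,0,-0.65],
  ],
  yaw=[0,0,0,0,0,0,0,0,0,0,0,0,0],
  claw=[1,1,0,0,0,0,0,0,0,0,0,0,0],
)

```text
time_s: 15.78
tcp_pos: [0.2835, 0.3105, 0.2195]
eef_rot: [-179.6, -0.1, 7.4]
contact_force: [-0.4, -0.3, -1.3]
gripper_width: 0.044
gripper_force: 0.0
```

```bash
cat > look.py <<'E'
from h import *
np.set_printoptions(precision=4,suppress=True)
s=status.get_state();t=s['tcp_pos'];print(s['time_s'],t,s['eef_rot'],s['contact_force'],s['gripper_width'],s['joints'])
for n in("side","top"):
    S=cam(n);p,d=cams.capture(n);Q=cloud(S,d)
    for c in('blue','orange','green','yellow'):
        m=mask(p,c,150,35)&(d>0);k,l,st,ce=cv2.connectedComponentsWithStats(m.astype(np.uint8))
        for i in range(1,k):
            q=cloud(S,d,l==i);
            if st[i,4]>8 and .25<q[:,0].mean()<.62 and .2>q[:,2].mean()>0 and -.3<q[:,1].mean()<.45: print(n,c,st[i,4],q.mean(0),q.min(0),q.max(0))
    cv2.imwrite(f"pics/{n}_now.png",p);np.save(f"pics/{n}_now.npy",d)
E
python3 look.py
python3 - <<'E'
import cv2,numpy as np
a=cv2.imread('pics/side_now.png')[260:380,340:500];b=cv2.imread('pics/top_now.png')[270:360,140:260]
cv2.imwrite('pics/s7.png',np.hstack([cv2.resize(a,(400,300)),cv2.resize(b,(400,300))]))
E
```

```text
15.7833 [0.2835 0.3105 0.2195] [-179.6412   -0.1417    7.3788] [-0.411  -0.34   -1.3021] 0.04404049313884885 [ 74.7419  -3.6868 -31.4043  -0.0083 -61.8968  22.6412]
side blue 311 [0.3322 0.3288 0.0902] [0.3229 0.3169 0.0539] [0.3423 0.3364 0.1253]
side blue 262 [0.3749 0.3312 0.0426] [0.3592 0.3167 0.0259] [0.3895 0.3431 0.0581]
side orange 272 [0.4351 0.3357 0.0605] [0.4185 0.3194 0.0403] [0.4509 0.3462 0.0737]
side green 162 [0.4107 0.3375 0.0455] [0.3983 0.3191 0.0309] [0.4247 0.3448 0.0581]
side yellow 102 [0.3957 0.3289 0.02  ] [0.3856 0.3097 0.0068] [0.4073 0.3399 0.0385]
top blue 125 [0.3704 0.3251 0.0451] [0.3557 0.314  0.0291] [0.3859 0.3376 0.0565]
top blue 79 [0.3295 0.3209 0.1009] [0.3209 0.3139 0.0582] [0.3386 0.3321 0.1274]
top orange 97 [0.4318 0.3264 0.0631] [0.4166 0.3174 0.0474] [0.4466 0.3386 0.0741]
top green 46 [0.4038 0.3272 0.0477] [0.3961 0.3178 0.0347] [0.4118 0.3385 0.0606]
top yellow 55 [0.3932 0.3145 0.029 ] [0.3822 0.3075 0.0204] [0.403  0.3294 0.0345]
```

View pics/s7.png

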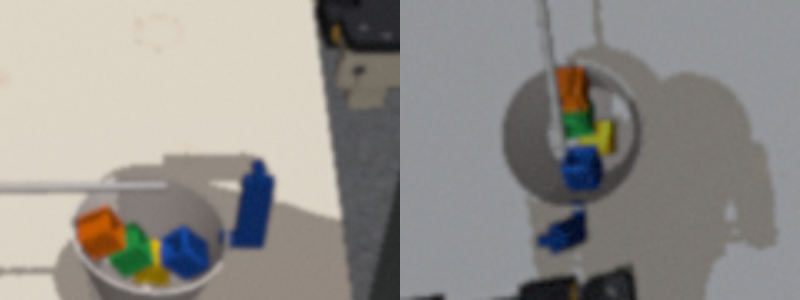

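All four adapters are in the cup. The cup now sits about 25 mm further in +x, with its bar near (0.33,0.32). Next is the cover: I'll move over the knob.

Request:
step_arm(
  xyz=[
    [0.12,0.16,0],
    [0.24,0.31,0],
    [0.36,0.47,0],
    [0.48,0.63,0],
    [0.587,0.782,0],
    [0.587,0.782,0],
    [0.587,0.782,0],
  ],
  yaw=[0,0,0,0,0,0,0],
  claw=[-0.4,-0.4,-0.4,-0.4,-0.4,-0.4,-0.4],
)

```text
time_s: 16.47
tcp_pos: [0.4234, 0.1674, 0.214]
eef_rot: [179.9, 0.1, 7.0]
contact_force: [0.9, 1.8, 0.0]
gripper_width: 0.0615
gripper_force: 0.0
```

Request:
step_arm(
  xyz=[
    [0.08,0.18,0],
    [0.16,0.36,0],
    [0.24,0.54,0],
    [0.32,0.72,0],
    [0.386,0.907,0],
    [0.386,0.907,0],
  ],
  yaw=[0,0,0,0,0,0],
  claw=[-0.4,-0.4,-0.4,-0.4,-0.4,-0.4],
)

```text
time_s: 16.97
tcp_pos: [0.5236, -0.0043, 0.2141]
eef_rot: [179.9, 0.1, 7.1]
contact_force: [0.4, 1.2, 0.8]
gripper_width: 0.0617
gripper_force: 0.0
```

Request:
step_arm(
  xyz=[
    [-0.02,0.15,0],
    [-0.02,0.3,0],
    [-0.02,0.45,0],
    [-0.02,0.6,0],
    [-0.02,0.6,0],
    [-0.02,0.6,0],
    [-0.02,0.6,0],
  ],
  yaw=[0,0,0,0,0,0,0],
  claw=[-0.4,-0.4,-0.4,-0.4,-0.4,-0.4,-0.4],
)

```text
time_s: 17.55
tcp_pos: [0.533, -0.1192, 0.2147]
eef_rot: [-180.0, 0.1, 7.3]
contact_force: [0.6, 0.3, 0.4]
gripper_width: 0.0612
gripper_force: 0.0
```

Run:
```python
from h import *
np.set_printoptions(precision=4,suppress=True)
C=cam("wrist");s=status.get_state();t=s['tcp_pos'];print(s['time_s'],t,s['eef_rot'],s['gripper_width'])
p,d=cams.capture("wrist");Q=cloud(C,d)
q=Q[(np.hypot(Q[:,0]-.54,Q[:,1]+.177)<.05)&(Q[:,2]>.125)&(Q[:,2]<.16)];print("knob wrist",len(q),q.mean(0) if len(q) else 0)
T=cam("top");p,d=cams.capture("top");Q=cloud(T,d)
q=Q[(np.hypot(Q[:,0]-.54,Q[:,1]+.177)<.03)&(Q[:,2]>.125)&(Q[:,2]<.16)];print("knob top",len(q),q.mean(0) if len(q) else 0)
print(tool(.539-t[0],-.177-t[1],.125-t[2]))
```

```text
17.55 [ 0.533  -0.1192  0.2147] [-179.9852    0.075     7.3177] 0.06116654704465908
knob wrist 820 [ 0.5458 -0.1791  0.1414]
knob top 0 0
[-0.007  0.29   0.449]
```

Request:
step_arm(
  xyz=[
    [0.007,0.15,0],
    [0.007,0.297,0],
    [0.007,0.297,0.15],
    [0.007,0.297,0.3],
    [0.007,0.297,0.42],
    [0.007,0.297,0.45],
    [0.007,0.297,0.45],
    [0.007,0.297,0.45],
    [0.007,0.297,0.45],
    [0.007,0.297,0.45],
    [0.007,0.297,0.45],
    [0.007,0.297,0.45],
    [0.007,0.297,0.45],
    [0.007,0.297,0.45],
    [0.007,0.297,0.45],
    [0.007,0.297,0.45],
  ],
  yaw=[0,0,0,0,0,0,0,0,0,0,0,0,0,0,0,0],
  claw=[-0.4,-0.4,-0.4,-0.4,-0.4,-0.4,-0.4,1,1,1,1,1,1,1,1,1],
  grip_force=10,
)

```text
time_s: 18.98
tcp_pos: [0.5437, -0.1793, 0.1263]
eef_rot: [179.9, -0.2, 7.3]
contact_force: [5.3, -4.4, -1.7]
gripper_width: 0.0198
gripper_force: 10.0
```

Run:
```python
from h import *
np.set_printoptions(precision=3,suppress=True)
s=status.get_state();t=s['tcp_pos'];print(s['time_s'],t,s['eef_rot'],s['contact_force'],s['gripper_width'],s['gripper_force'])
pv=np.array([.6274,-.2822]);v=t[:2]-pv;r=np.hypot(*v);a=np.arctan2(v[1],v[0]);print(r,np.degrees(a))
L=[]
for i,da in enumerate(np.linspace(0,np.radians(94),25)):
    g=pv+r*np.array([np.cos(a+da),np.sin(a+da)])-t[:2];L.append(tool(g[0],g[1],0)[:2])
print(np.array(L).tolist())
```

```text
18.9833 [ 0.544 -0.179  0.126] [179.904  -0.167   7.349] [ 5.255 -4.44  -1.678] 0.019771245860907415 10.001303628087044
0.13264384463531842 129.13505578339544
[[0.0, 0.0], [-0.038, 0.025], [-0.074, 0.053], [-0.107, 0.083], [-0.139, 0.115], [-0.169, 0.15], [-0.196, 0.186], [-0.22, 0.224], [-0.242, 0.264], [-0.261, 0.305], [-0.278, 0.347], [-0.291, 0.391], [-0.301, 0.435], [-0.309, 0.48], [-0.313, 0.525], [-0.314, 0.57], [-0.312, 0.615], [-0.307, 0.66], [-0.299, 0.705], [-0.288, 0.749], [-0.273, 0.792], [-0.256, 0.834], [-0.237, 0.875], [-0.214, 0.914], [-0.189, 0.952]]
```

The knob is held at the right size (20 mm). I'll swing the cover open along the arc, with the pivot estimate corrected to the known 140 mm radius.

Request:
step_arm(
  xyz=[
    [-0.04,0.026,0],
    [-0.078,0.056,0],
    [-0.113,0.088,0],
    [-0.147,0.121,0],
    [-0.207,0.196,0],
    [-0.232,0.236,0],
    [-0.255,0.279,0],
    [-0.275,0.322,0],
    [-0.307,0.413,0],
    [-0.318,0.459,0],
    [-0.326,0.506,0],
    [-0.33,0.554,0],
    [-0.329,0.649,0],
    [-0.324,0.696,0],
    [-0.315,0.744,0],
    [-0.304,0.79,0],
    [-0.27,0.88,0],
    [-0.25,0.923,0],
    [-0.226,0.964,0],
    [-0.226,0.964,0],
  ],
  yaw=[0,0,0,0,0,0,0,0,0,0,0,0,0,0,0,0,0,0,0,0],
  claw=[1,1,1,1,1,1,1,1,1,1,1,1,1,1,1,1,1,1,1,1],
)

```text
time_s: 20.65
tcp_pos: [0.523, -0.3769, 0.1253]
eef_rot: [179.9, -0.0, 7.3]
contact_force: [-0.1, -0.4, 3.2]
gripper_width: 0.0195
gripper_force: 10.0
```

Request:
step_arm(
  xyz=[
    [0,0,0],
    [0,0,0],
    [0,0,0],
    [0,0,0],
    [0,0,-0.15],
    [0,0,-0.35],
    [0,0,-0.45],
    [0,0,-0.45],
  ],
  yaw=[0,0,0,0,0,0,0,0],
  claw=[-0.4,-0.4,-0.4,-0.4,-0.4,-0.4,-0.4,-0.4],
)

```text
time_s: 21.32
tcp_pos: [0.5241, -0.3765, 0.2219]
eef_rot: [179.7, -0.4, 7.4]
contact_force: [0.7, 0.6, 0.4]
gripper_width: 0.0603
gripper_force: 0.0
```

```bash
python3 look.py
python3 - <<'E'
from h import *
np.set_printoptions(precision=4,suppress=True)
S=cam("side");d=np.load("pics/side_now.npy");Q=cloud(S,d)
T=cam("top");Q2=cloud(T,np.load("pics/top_now.npy"))
for q0 in(Q,Q2):
    q=q0[(q0[:,2]>.055)&(q0[:,2]<.064)&(np.hypot(q0[:,0]-.4,q0[:,1]-.323)<.075)&(np.hypot(q0[:,0]-.4,q0[:,1]-.323)>.045)];print("rim",len(q),q.min(0),q.max(0),q.mean(0))
a=cv2.imread('pics/top_now.png')[150:350,120:520];cv2.imwrite('pics/s8.png',cv2.resize(a,(800,400)))
E
```

```text
21.3167 [ 0.5241 -0.3765  0.2219] [179.6905  -0.4309   7.3873] [0.6777 0.6294 0.4117] 0.06033336193985638 [-18.3462  18.1509  -5.3536   0.1005 -65.973  115.6919]
side blue 302 [0.3321 0.3287 0.0909] [0.323  0.3176 0.0541] [0.3425 0.3366 0.1247]
side blue 261 [0.3746 0.331  0.0424] [0.3594 0.3152 0.0236] [0.3896 0.3418 0.0548]
side orange 276 [0.4351 0.3357 0.0602] [0.4184 0.32   0.0388] [0.4509 0.3449 0.0729]
side green 163 [0.4107 0.3381 0.0457] [0.3981 0.3194 0.0294] [0.4248 0.3471 0.0582]
side yellow 102 [0.3954 0.3289 0.0197] [0.3854 0.3075 0.0074] [0.4074 0.3408 0.0396]
top blue 122 [0.3701 0.325  0.045 ] [0.3554 0.3145 0.0309] [0.3858 0.3378 0.0573]
top blue 78 [0.3296 0.3209 0.1017] [0.3212 0.3137 0.0601] [0.3386 0.3303 0.1276]
top orange 99 [0.4311 0.326  0.0632] [0.4165 0.3178 0.0495] [0.4466 0.3389 0.0759]
top green 43 [0.4038 0.3276 0.0472] [0.3962 0.3181 0.0357] [0.4116 0.3378 0.0609]
top yellow 53 [0.3935 0.3142 0.0293] [0.3823 0.3066 0.0202] [0.403  0.3275 0.0355]
rim 492 [0.3252 0.2735 0.055 ] [0.4561 0.385  0.0635] [0.3975 0.3287 0.0586]
rim 275 [0.3253 0.2723 0.055 ] [0.4519 0.3825 0.0639] [0.394  0.3348 0.0596]
```

View pics/s8.png

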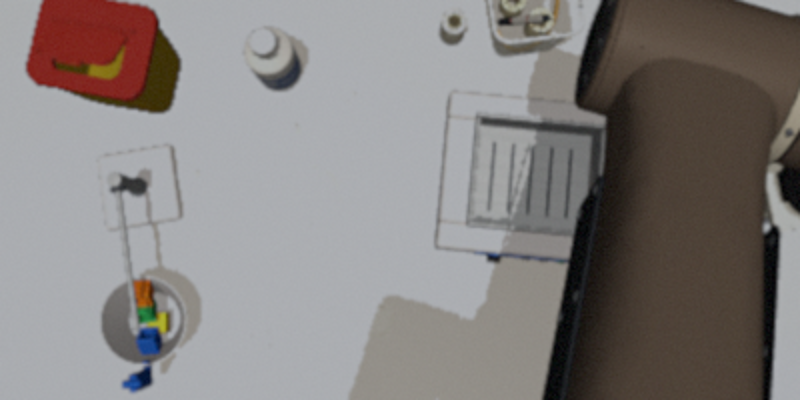

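The cover is well clear and the basin is exposed, with its left wall near s8 (472,170). The cup is undisturbed at (140,318) with its bar at (130,382). I'll measure the bar and cup precisely for the regrasp.

Run:
```python
from h import *
np.set_printoptions(precision=4,suppress=True)
for n in("side","top"):
    S=cam(n);p=cv2.imread(f"pics/{n}_now.png");d=np.load(f"pics/{n}_now.npy")
    m=mask(p,'blue',120,35)&(d>0);q=cloud(S,d,m);q=q[np.hypot(q[:,0]-.33,q[:,1]-.325)<.04];
    b=q[q[:,2]>.114];print(n,"bar",len(b),b.mean(0),b.min(0),b.max(0)); b=q[q[:,2]<.108];print(" blade",b.mean(0))
    Q=cloud(S,d);q=Q[(Q[:,2]>.055)&(Q[:,2]<.064)];r=np.hypot(q[:,0]-.398,q[:,1]-.328);q=q[(r<.07)&(r>.045)]
    q=q[np.hypot(q[:,0]-.331,q[:,1]-.325)>.02]
    A=np.c_[2*q[:,:2],np.ones(len(q))];x=np.linalg.lstsq(A,(q[:,:2]**2).sum(1),rcond=None)[0];print(" circ",x[:2],np.sqrt(x[2]+x[:2]@x[:2]))
T=cam("top")
for u in((475,113),(467,225)):print("basin corner",plane(T,[(120+u[0]/2,150+u[1]/2)],.085))
Q=cloud(T,np.load("pics/top_now.npy"));q=Q[(Q[:,2]>.078)&(Q[:,2]<.092)&(Q[:,0]>.46)&(Q[:,0]<.66)&(Q[:,1]>-.2)&(Q[:,1]<-.05)];print("wall",len(q),q.min(0),q.max(0))
for x in(.52,.55,.58,.6):
    w=q[abs(q[:,0]-x)<.015];print(x,np.percentile(w[:,1],[2,50,98]) if len(w) else 0)
s=status.get_state();print(s['tcp_pos'])
```

```text
side bar 71 [0.3318 0.3286 0.1202] [0.323  0.3176 0.1146] [0.34   0.3366 0.1247]
 blade [0.3402 0.3289 0.0706]
 circ [0.3998 0.3296] 0.05273597784754968
top bar 45 [0.3281 0.3222 0.1216] [0.3193 0.3137 0.1144] [0.3372 0.3306 0.1276]
 blade [0.3498 0.3229 0.0595]
 circ [0.3975 0.328 ] 0.05305637293007638
basin corner [[ 0.64   -0.0922  0.085 ]]
basin corner [[ 0.5024 -0.077   0.085 ]]
wall 330 [ 0.4878 -0.1999  0.0781] [ 0.6414 -0.0782  0.09  ]
0.52 [-0.0919 -0.0813 -0.0783]
0.55 [-0.0882 -0.0847 -0.082 ]
0.58 [-0.0918 -0.0883 -0.0857]
0.6 [-0.0947 -0.0913 -0.0878]
[ 0.5223 -0.3751  0.2169]
```

Request:
step_arm(
  xyz=[
    [0,-0.2,0],
    [0,-0.4,0],
    [0,-0.6,0],
    [0,-0.8,0],
    [0,-0.882,0],
    [0,-0.882,0],
  ],
  yaw=[0,0,0,0,0,0],
  claw=[-0.4,-0.4,-0.4,-0.4,-0.4,-0.4],
)

```text
time_s: 21.92
tcp_pos: [0.498, -0.1972, 0.2149]
eef_rot: [-179.9, 0.1, 7.5]
contact_force: [-0.5, -0.8, -0.5]
gripper_width: 0.0615
gripper_force: 0.0
```

Request:
step_arm(
  xyz=[
    [0,-0.2,0],
    [0.01,-0.4,0],
    [0.02,-0.6,0],
    [0.025,-0.8,0],
    [0.025,-0.98,0],
    [0.025,-0.98,0],
  ],
  yaw=[0,0,0,0,0,0],
  claw=[-0.4,-0.4,-0.4,-0.4,-0.4,-0.4],
)

```text
time_s: 22.42
tcp_pos: [0.4785, -0.0013, 0.2149]
eef_rot: [-180.0, 0.0, 7.6]
contact_force: [-0.1, -0.4, 0.5]
gripper_width: 0.0616
gripper_force: 0.0
```

Request:
step_arm(
  xyz=[
    [-0.04,-0.2,0],
    [-0.08,-0.4,0],
    [-0.12,-0.6,0],
    [-0.15,-0.8,0],
    [-0.18,-0.956,0],
    [-0.18,-0.956,0],
  ],
  yaw=[0,0,0,0,0,0],
  claw=[-0.4,-0.4,-0.4,-0.4,-0.4,-0.4],
)

```text
time_s: 22.92
tcp_pos: [0.418, 0.1832, 0.2149]
eef_rot: [-180.0, 0.0, 7.5]
contact_force: [0.9, -0.2, -0.4]
gripper_width: 0.0611
gripper_force: 0.0
```

Request:
step_arm(
  xyz=[
    [-0.09,-0.19,0],
    [-0.18,-0.39,0],
    [-0.27,-0.58,0],
    [-0.354,-0.776,0],
    [-0.354,-0.776,0],
    [-0.354,-0.776,0],
    [-0.354,-0.776,0],
  ],
  yaw=[0.009,0.009,0.009,0.009,0.009,0.009,0.009],
  claw=[-0.4,-0.4,-0.4,-0.4,-0.4,-0.4,-0.4],
)

```text
time_s: 23.5
tcp_pos: [0.3289, 0.324, 0.2147]
eef_rot: [179.9, 0.1, 4.2]
contact_force: [0.1, -0.2, -0.3]
gripper_width: 0.0613
gripper_force: 0.0
```

Run:
```python
from h import *
np.set_printoptions(precision=4,suppress=True)
C=cam("wrist");s=status.get_state();t=s['tcp_pos'];print(s['time_s'],t,s['eef_rot'],s['gripper_width'])
p,d=cams.capture("wrist")
m=mask(p,'blue',120,35)&(d>0);k,l,st,ce=cv2.connectedComponentsWithStats(m.astype(np.uint8))
for i in range(1,k):
    if st[i,4]>30:
        q=cloud(C,d,l==i);print(st[i],ce[i],q.mean(0),q.max(0))
        b=q[q[:,2]>.112]; 
        if len(b): print(' top part',len(b),b.mean(0))
print(tool(.330-t[0],.325-t[1],.108-t[2]))
```

```text
23.5 [0.3289 0.324  0.2147] [179.9092   0.0563   4.1515] 0.06128221256605845
[317 162  27  37 884] [330.0407 180.0226] [0.3735 0.3259 0.0441] [0.3902 0.3379 0.1   ]
[326 207  10   4  37] [330.3784 208.4595] [0.349  0.3238 0.0587] [0.3504 0.3279 0.0608]
[316 215  30  43 691] [330.4313 239.3835] [0.3336 0.3228 0.112 ] [0.3433 0.3334 0.1254]
 top part 530 [0.3314 0.3227 0.121 ]
[ 0.006 -0.004  0.534]
```

Request:
step_arm(
  xyz=[
    [0.008,0,0.1],
    [0.008,0,0.25],
    [0.008,0,0.4],
    [0.008,0,0.534],
    [0.008,0,0.534],
    [0.008,0,0.534],
    [0.008,0,0.534],
    [0.008,0,0.534],
    [0.008,0,0.534],
    [0.008,0,0.534],
    [0.008,0,0.534],
    [0.008,0,0.534],
    [0.008,0,0.534],
    [0.008,0,0.534],
    [0.008,0,0.534],
    [0.008,0,0.534],
  ],
  yaw=[0,0,0,0,0,0,0,0,0,0,0,0,0,0,0,0],
  claw=[-0.4,-0.4,-0.4,-0.4,-0.4,-0.4,1,1,1,1,1,1,1,1,1,1],
  grip_force=60,
)

```text
time_s: 24.88
tcp_pos: [0.3308, 0.3247, 0.1091]
eef_rot: [-180.0, -0.0, 4.1]
contact_force: [-1.9, -1.8, 5.8]
gripper_width: 0.0204
gripper_force: 60.0
```

The bar is held at 60 N. I'll slide the cup, turning it 101° toward the cleaner's left side.

Request:
step_arm(
  xyz=[
    [0.015,0.02,0],
    [0.04,0.05,0],
    [0.075,0.085,0],
    [0.11,0.12,0],
    [0.145,0.155,0],
    [0.18,0.19,0],
    [0.215,0.23,0],
    [0.25,0.265,0],
    [0.285,0.3,0],
    [0.32,0.34,0],
    [0.355,0.375,0],
    [0.39,0.41,0],
    [0.425,0.45,0],
    [0.46,0.49,0],
    [0.495,0.525,0],
    [0.53,0.56,0],
    [0.565,0.6,0],
    [0.59,0.63,0],
    [0.607,0.65,0],
    [0.607,0.65,0],
  ],
  yaw=[0.005,0.018,0.033,0.049,0.065,0.081,0.097,0.113,0.129,0.145,0.161,0.177,0.193,0.209,0.225,0.241,0.257,0.27,0.278,0.2815],
  claw=[1,1,1,1,1,1,1,1,1,1,1,1,1,1,1,1,1,1,1,1],
)

```text
time_s: 26.55
tcp_pos: [0.4623, 0.2034, 0.109]
eef_rot: [-179.9, 0.0, -97.5]
contact_force: [1.3, 0.0, 2.1]
gripper_width: 0.0204
gripper_force: 60.0
```

```bash
python3 look.py
python3 - <<'E'
from h import *
t=status.get_state()['tcp_pos'];print(tool(.592-t[0],.082-t[1],0))
E
```

```text
26.55 [0.4623 0.2034 0.109 ] [-179.9406    0.0416  -97.4902] [1.263  0.0233 2.0563] 0.02043416157220995 [ 46.0811  12.0651 -30.6      0.0314 -47.2661 -53.5927]
side blue 172 [0.4614 0.2067 0.0903] [0.4466 0.1573 0.0442] [0.473  0.2196 0.129 ]
side orange 30 [0.4579 0.1252 0.0691] [0.4522 0.0884 0.0365] [0.462  0.2454 0.1725]
side yellow 20 [0.4376 0.1457 0.0317] [0.4342 0.1322 0.0237] [0.4425 0.2183 0.0973]
top blue 94 [0.4529 0.1608 0.0445] [0.4419 0.145  0.0285] [0.465  0.1761 0.0579]
top orange 104 [0.4458 0.0999 0.0648] [0.4331 0.0853 0.0508] [0.4559 0.1158 0.0761]
top green 39 [0.45   0.1263 0.0517] [0.439  0.1182 0.0356] [0.4587 0.135  0.0611]
top yellow 26 [0.4385 0.1406 0.0295] [0.4312 0.1313 0.0256] [0.4516 0.1491 0.0324]
[ 0.521 -0.723  0.   ]
```

Request:
step_arm(
  xyz=[
    [0.015,-0.02,0],
    [0.04,-0.05,0],
    [0.07,-0.1,0],
    [0.1,-0.14,0],
    [0.13,-0.18,0],
    [0.165,-0.23,0],
    [0.2,-0.28,0],
    [0.235,-0.325,0],
    [0.27,-0.375,0],
    [0.305,-0.42,0],
    [0.34,-0.47,0],
    [0.375,-0.52,0],
    [0.41,-0.57,0],
    [0.445,-0.62,0],
    [0.48,-0.665,0],
    [0.505,-0.7,0],
    [0.521,-0.723,0],
    [0.521,-0.723,0],
  ],
  yaw=[0,0,0,0,0,0,0,0,0,0,0,0,0,0,0,0,0,0],
  claw=[1,1,1,1,1,1,1,1,1,1,1,1,1,1,1,1,1,1],
)

```text
time_s: 28.15
tcp_pos: [0.592, 0.0807, 0.1085]
eef_rot: [180.0, -0.0, -97.3]
contact_force: [-0.5, 1.1, 4.4]
gripper_width: 0.0205
gripper_force: 60.0
```

Request:
step_arm(
  xyz=[
    [0,0,-0.01],
    [0,0,-0.025],
    [0,0,-0.05],
    [0,0,-0.075],
    [0,0,-0.1],
    [0,0,-0.1],
    [0,0,-0.1],
  ],
  yaw=[0,0,0,0,0,0,0],
  claw=[1,1,1,1,1,1,1],
)

```text
time_s: 28.73
tcp_pos: [0.5916, 0.0822, 0.1293]
eef_rot: [-180.0, 0.0, -97.2]
contact_force: [-0.0, -0.0, -1.6]
gripper_width: 0.0201
gripper_force: 60.0
```

```bash
python3 look.py
python3 - <<'E'
from h import *
np.set_printoptions(precision=4,suppress=True)
S=cam("side");p=cv2.imread("pics/side_now.png");T=cam("top")
print("moment",status.get_state()['moment'])
Q=np.vstack([cloud(S,np.load("pics/side_now.npy")),cloud(T,np.load("pics/top_now.npy"))]);t=status.get_state()['tcp_pos']
c=t[:2]+.07*np.array([np.cos(np.radians(-97.4)),np.sin(np.radians(-97.4))]);r=np.hypot(*(Q[:,:2]-c).T)
q=Q[(r<.062)&(r>.05)&(Q[:,2]>.04)&(Q[:,2]<.12)]
A=np.c_[q[:,:2]-c,np.ones(len(q))]
hi=[q[abs(q[:,1]-c[1]-o)<.012][:,2].max() for o in(-.05,-.025,0,.025)];print("rim z vs y",hi)
b=cv2.resize(p[170:310,260:430],(800,600));cv2.imwrite("pics/s9.png",b)
E
```

```text
28.7333 [0.5916 0.0822 0.1293] [-179.9513    0.0373  -97.2401] [-0.0355 -0.0226 -1.6144] 0.020121160841551314 [ 26.641   18.6497 -17.8016  -0.0047 -53.4876 -33.8783]
side blue 190 [0.5908 0.0876 0.1116] [0.5756 0.0432 0.065 ] [0.6034 0.1012 0.1456]
side orange 29 [ 0.5696 -0.0064  0.0746] [ 0.5668 -0.0153  0.0647] [0.5734 0.0031 0.0837]
side green 9 [0.5721 0.016  0.0623] [0.5708 0.012  0.0562] [0.5731 0.0198 0.0705]
top blue 89 [0.5818 0.0437 0.066 ] [0.5607 0.0297 0.0485] [0.5946 0.0596 0.3159]
top orange 115 [ 0.5742 -0.0159  0.0775] [ 0.562  -0.0302  0.0616] [ 0.5862 -0.      0.0882]
top green 47 [0.5789 0.0111 0.063 ] [0.569  0.0044 0.0481] [0.5873 0.0174 0.0744]
top yellow 36 [0.5664 0.026  0.0458] [0.559  0.0178 0.0416] [0.5797 0.0382 0.0504]
moment [ 0.119   0.1271 -0.024 ]
rim z vs y [np.float64(0.07623225325024818), np.float64(0.07750076663897643), np.float64(0.07912875363101723), np.float64(0.08085435320964085)]
```

View pics/s9.png

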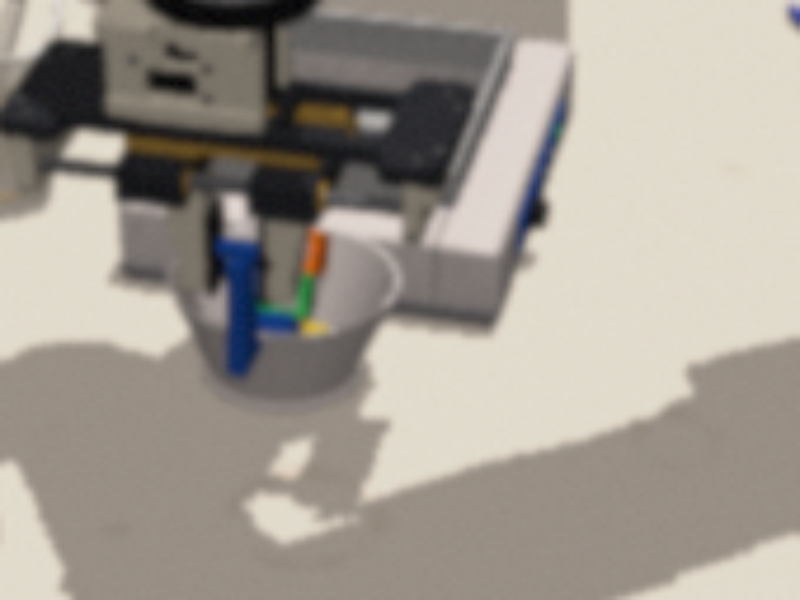

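The side view shows the cup lifted almost upright, tilted about 3°, with its contents intact and the cleaner just ahead. That is my picture limit, so from here I work with numbers only. I'll raise the cup and bring it up behind the basin's left wall.

Request:
step_arm(
  xyz=[
    [0,0,-0.04],
    [0,0,-0.09],
    [0,0,-0.14],
    [0,0,-0.19],
    [0,0,-0.24],
    [0,0,-0.27],
    [0,0,-0.27],
    [0.03,0,-0.27],
    [0.07,0,-0.27],
    [0.11,0,-0.27],
    [0.15,0,-0.27],
    [0.19,0,-0.27],
    [0.22,0,-0.27],
    [0.25,0,-0.27],
    [0.25,0,-0.27],
    [0.25,0,-0.27],
  ],
  yaw=[0,0,0,0,0,0,0,0,0,0,0,0,0,0,0,0],
  claw=[1,1,1,1,1,1,1,1,1,1,1,1,1,1,1,1],
)

```text
time_s: 30.17
tcp_pos: [0.5851, 0.0319, 0.1828]
eef_rot: [-180.0, 0.0, -97.3]
contact_force: [0.4, 0.6, -1.8]
gripper_width: 0.0205
gripper_force: 60.0
```

```bash
cat > pour.py <<'E'
from look import *
t=status.get_state()['tcp_pos'];y=np.radians(-97.3);U=np.array([np.cos(y),np.sin(y)]);W=np.array([.571,-.0846])
print("u,z bar",(t[:2]-W)@U,t[2]+.01,"lat",(t[:2]-W)@np.array([-U[1],U[0]]),status.get_state()['gripper_force'],status.get_state()['moment'])
# cup profile: white cup points near mid-plane, relative to bar, in (u,z)
Q=np.vstack([cloud(cam(n),np.load(f"pics/{n}_now.npy")) for n in("side","top")]);
print("blue blade pts: ",end="")
p=cv2.imread("pics/side_now.png");q=cloud(cam("side"),np.load("pics/side_now.npy"),mask(p,'blue',120,35)&(np.load("pics/side_now.npy")>0));q=q[np.linalg.norm(q[:,:2]-t[:2],axis=1)<.09];q=q[q[:,2]>.05]
if len(q)>10:
    uz=np.c_[(q[:,:2]-t[:2])@U,q[:,2]-t[2]-.01];v=np.linalg.svd(uz-uz.mean(0))[2][0];print(len(q),uz.mean(0),"axis",v)
E
python3 pour.py
```

```text
30.1667 [0.5851 0.0319 0.1828] [-179.9989    0.0033  -97.2966] [ 0.4148  0.6205 -1.8205] 0.020474600594267273 [ 22.2292  14.7641 -15.5102  -0.0027 -59.7231 -29.5244]
side blue 184 [0.5847 0.0379 0.1662] [ 0.5703 -0.0081  0.1182] [0.5971 0.0504 0.1993]
side orange 28 [ 0.5634 -0.0565  0.1272] [ 0.5606 -0.0781  0.1067] [ 0.5701 -0.0458  0.1373]
top blue 58 [ 0.5748 -0.0106  0.1241] [ 0.5519 -0.0196  0.1009] [ 0.5861 -0.0012  0.3727]
top orange 128 [ 0.5687 -0.0652  0.1307] [ 0.5571 -0.0806  0.1152] [ 0.5805 -0.0492  0.1444]
top green 56 [ 0.5731 -0.0384  0.1153] [ 0.5617 -0.0453  0.0989] [ 0.582  -0.0311  0.1281]
top yellow 45 [ 0.5608 -0.0233  0.1005] [ 0.5527 -0.0331  0.0945] [ 0.5749 -0.0094  0.1132]
u,z bar -0.11792283766049658 0.19275994525002677 lat -0.0007919274279814814 59.99974608421326 [0.0837 0.0554 0.0234]
blue blade pts: 211 [-0.0045 -0.0283] axis [ 0.2789 -0.9603]
```

Request:
step_arm(
  xyz=[
    [0.03,0,0],
    [0.077,0,-0.01],
    [0.1,0,-0.03],
    [0.127,0,-0.05],
    [0.154,0,-0.068],
    [0.181,0,-0.087],
    [0.21,0,-0.104],
    [0.238,0,-0.12],
    [0.268,0,-0.134],
    [0.298,0,-0.148],
    [0.298,0,-0.148],
  ],
  yaw=[0,0,0,0,0,0,0,0,0,0,0],
  claw=[1,1,1,1,1,1,1,1,1,1,1],
)

```text
time_s: 31.18
tcp_pos: [0.5779, -0.0277, 0.2133]
eef_rot: [-179.9, 0.0, -97.3]
contact_force: [1.0, 2.8, 2.5]
gripper_width: 0.02
gripper_force: 60.0
```

```bash
python3 pour.py
```

```text
31.1833 [ 0.5779 -0.0277  0.2133] [-179.926     0.0132  -97.2834] [0.9709 2.7621 2.5291] 0.019961050760084052 [ 16.6303  12.6011 -14.1408   0.0201 -63.1851 -23.9227]
side orange 68 [ 0.568  -0.1014  0.1294] [ 0.5558 -0.2457  0.0521] [ 0.592  -0.0825  0.1407]
top orange 121 [ 0.5642 -0.0954  0.1349] [ 0.5402 -0.1108  0.1089] [ 0.5761 -0.0567  0.4101]
u,z bar -0.058139008087842156 0.22286952935116147 lat -0.00040514708164022216 60.000852942466736 [ 1.4989 -0.0457  0.0155]
blue blade pts: 184 [-0.0182 -0.0209] axis [-0.4427 -0.8967]
```

The cup is turning on the wall as planned, at about 25–30°. I'll continue the arc.

Request:
step_arm(
  xyz=[
    [0.03,0,-0.012],
    [0.062,0,-0.023],
    [0.094,0,-0.032],
    [0.126,0,-0.04],
    [0.159,0,-0.047],
    [0.191,0,-0.052],
    [0.224,0,-0.056],
    [0.257,0,-0.058],
    [0.29,0,-0.059],
    [0.322,0,-0.059],
    [0.356,0,-0.056],
    [0.389,0,-0.052],
    [0.421,0,-0.047],
    [0.453,0,-0.04],
    [0.453,0,-0.04],
  ],
  yaw=[0,0,0,0,0,0,0,0,0,0,0,0,0,0,0],
  claw=[1,1,1,1,1,1,1,1,1,1,1,1,1,1,1],
)

```text
time_s: 32.53
tcp_pos: [0.5664, -0.1185, 0.2215]
eef_rot: [-179.9, -0.1, -97.3]
contact_force: [0.1, -0.2, 9.2]
gripper_width: 0.0204
gripper_force: 60.0
```

```bash
python3 pour.py
```

```text
32.5333 [ 0.5664 -0.1185  0.2215] [-179.918    -0.0923  -97.2695] [ 0.1251 -0.2395  9.1757] 0.020374109131644797 [  7.6092  12.2488 -13.5131   0.1225 -64.1826 -14.9319]
u,z bar 0.03375202792563839 0.23165985063671263 lat -0.00018602061550226142 60.002321004867554 [0.1985 0.1642 0.012 ]
blue blade pts: 149 [-0.0353 -0.0109] axis [-0.8538 -0.5206]
```

Request:
step_arm(
  xyz=[
    [0.028,0,0.008],
    [0.057,0,0.018],
    [0.088,0,0.025],
    [0.119,0,0.033],
    [0.149,0,0.046],
    [0.179,0,0.06],
    [0.208,0,0.076],
    [0.236,0,0.093],
    [0.263,0,0.112],
    [0.29,0,0.131],
    [0.316,0,0.152],
    [0.341,0,0.173],
    [0.341,0,0.173],
  ],
  yaw=[0,0,0,0,0,0,0,0,0,0,0,0,0],
  claw=[1,1,1,1,1,1,1,1,1,1,1,1,1],
)

```text
time_s: 33.72
tcp_pos: [0.5574, -0.1875, 0.1869]
eef_rot: [-180.0, -0.2, -97.3]
contact_force: [-1.6, -6.7, 10.4]
gripper_width: 0.0201
gripper_force: 60.0
```

```bash
python3 pour.py
```

```text
33.7167 [ 0.5574 -0.1875  0.1869] [-179.9616   -0.2153  -97.2668] [-1.6212 -6.6841 10.3637] 0.02012451091436267 [  0.5848  14.7045 -15.1057   0.2518 -60.1813  -7.9767]
top orange 11 [ 0.5414 -0.1462  0.1394] [ 0.5075 -0.162   0.0433] [ 0.554  -0.0833  0.5587]
u,z bar 0.10333386780947504 0.1973596177347732 lat -0.00024496160411245464 60.00281631946564 [-2.0331  0.4018 -0.0471]
blue blade pts: 104 [-0.0456  0.0059] axis [-0.9954 -0.0958]
```

Request:
step_arm(
  xyz=[
    [0.02,0,0.024],
    [0.04,0,0.049],
    [0.062,0,0.074],
    [0.083,0,0.099],
    [0.102,0,0.126],
    [0.121,0,0.153],
    [0.138,0,0.181],
    [0.154,0,0.21],
    [0.168,0,0.24],
    [0.182,0,0.27],
    [0.182,0,0.27],
    [0.182,0,0.27],
    [0.182,0,0.27],
    [0.182,0,0.27],
    [0.182,0,0.27],
    [0.182,0,0.27],
  ],
  yaw=[0,0,0,0,0,0,0,0,0,0,0,0,0,0,0,0],
  claw=[1,1,1,1,1,1,1,1,1,1,1,1,1,1,1,1],
)

```text
time_s: 35.15
tcp_pos: [0.5527, -0.2247, 0.1337]
eef_rot: [-179.9, -0.3, -97.2]
contact_force: [-2.3, -17.8, 9.6]
gripper_width: 0.0205
gripper_force: 60.0
```

```bash
python3 pour.py
python3 - <<'E'
from h import *
np.set_printoptions(precision=4,suppress=True)
C=cam("wrist");p,d=cams.capture("wrist")
for c in H:
    m=mask(p,c,120,30)&(d>0);k,l,st,ce=cv2.connectedComponentsWithStats(m.astype(np.uint8))
    for i in range(1,k):
        if st[i,4]>30:q=cloud(C,d,l==i);print(c,st[i,4],ce[i],np.median(q,0),q.min(0),q.max(0))
E
```

```text
35.15 [ 0.5527 -0.2247  0.1337] [-179.9489   -0.3061  -97.2489] [ -2.2775 -17.8457   9.6133] 0.02048233228339239 [ -3.1693  18.3021 -17.823    0.3826 -53.8463  -4.3051]
side blue 65 [ 0.5574 -0.1747  0.1694] [ 0.5458 -0.2228  0.1486] [ 0.5656 -0.1519  0.1838]
side yellow 39 [ 0.5206 -0.167   0.0407] [ 0.5119 -0.1843  0.022 ] [ 0.531  -0.1534  0.0458]
top yellow 56 [ 0.5163 -0.1726  0.0446] [ 0.5052 -0.1832  0.0401] [ 0.5282 -0.1598  0.0498]
u,z bar 0.14123167652674556 0.14365131440815684 lat -0.00032871649621552673 60.002004504203796 [-5.6269  0.7061 -0.0442]
blue blade pts: 79 [-0.0484  0.0249] axis [-0.9552  0.2959]
blue 757 [329.0396 338.0951] [ 0.5525 -0.2215  0.1605] [ 0.5418 -0.2264  0.1479] [ 0.5623 -0.215   0.1643]
blue 184 [309.2228 342.3587] [ 0.5779 -0.1491  0.0404] [ 0.563  -0.2182  0.0222] [ 0.5825 -0.1429  0.161 ]
orange 122 [332.877  292.3115] [ 0.551  -0.1867  0.0281] [ 0.5425 -0.2571  0.023 ] [ 0.5644 -0.1839  0.1993]
green 282 [347.7766 342.8865] [ 0.5466 -0.1459  0.0433] [ 0.5422 -0.2476  0.0216] [ 0.5525 -0.1357  0.2125]
```

All four adapters are on the basin floor, with tops at about 45 mm. I'll lift straight up, then retreat to the left.

Request:
step_arm(
  xyz=[
    [0,0,-0.06],
    [0,0,-0.14],
    [0,0,-0.22],
    [0,0,-0.3],
    [0,0,-0.38],
    [0,0,-0.46],
    [0,0,-0.55],
    [-0.1,0,-0.6],
    [-0.25,0.05,-0.6],
    [-0.4,0.1,-0.6],
    [-0.55,0.15,-0.6],
    [-0.7,0.2,-0.6],
    [-0.85,0.25,-0.6],
    [-0.98,0.25,-0.6],
    [-0.98,0.25,-0.6],
  ],
  yaw=[0,0,0,0,0,0,0,0,0,0,0,0,0,0,0],
  claw=[1,1,1,1,1,1,1,1,1,1,1,1,1,1,1],
)

```text
time_s: 36.55
tcp_pos: [0.5274, -0.0171, 0.2513]
eef_rot: [179.9, -0.0, -97.1]
contact_force: [-0.3, -1.0, -1.8]
gripper_width: 0.0208
gripper_force: 60.0
```

Request:
step_arm(
  xyz=[
    [-0.1,0,0],
    [-0.22,0,0],
    [-0.34,0,0],
    [-0.46,0,0],
    [-0.58,0,0],
    [-0.68,0,0],
    [-0.68,0,0],
  ],
  yaw=[0,0,0,0,0,0,0],
  claw=[1,1,1,1,1,1,1],
)

```text
time_s: 37.13
tcp_pos: [0.5452, 0.1169, 0.2506]
eef_rot: [179.9, -0.1, -97.2]
contact_force: [0.3, -0.1, -0.7]
gripper_width: 0.0201
gripper_force: 60.0
```

```bash
python3 pour.py
```

```text
37.1333 [0.5452 0.1169 0.2506] [179.9002  -0.1009 -97.1541] [ 0.2609 -0.0533 -0.667 ] 0.020110840520825842 [ 32.2319   9.2199 -13.3607   0.0159 -67.5605 -39.3922]
side orange 21 [ 0.5484 -0.1128  0.0793] [ 0.5209 -0.1822  0.0349] [0.5673 0.1339 0.2428]
side yellow 51 [ 0.5242 -0.1676  0.0428] [ 0.514  -0.1823  0.0361] [ 0.5347 -0.1523  0.0454]
top blue 80 [ 0.5878 -0.1401  0.0441] [ 0.5747 -0.1542  0.039 ] [ 0.6011 -0.1276  0.0487]
top orange 35 [ 0.5494 -0.1709  0.0453] [ 0.5403 -0.1827  0.0369] [ 0.564  -0.1586  0.0496]
top yellow 82 [ 0.5186 -0.1695  0.044 ] [ 0.5075 -0.185   0.0214] [ 0.531  -0.1576  0.0482]
u,z bar -0.1945083368681949 0.26075869636883536 lat -0.051437717496148776 59.999645948410034 [-0.1275  0.1403 -0.0541]
blue blade pts: 179 [-0.0469  0.0165] axis [-0.9927  0.1209]
```

Request:
step_arm(
  xyz=[
    [0,0,0],
    [0,0,0],
    [0,0,0],
    [0,0,0],
    [0,0,0],
  ],
  yaw=[0,0,0,0,0],
  claw=[1,1,1,1,1],
  grip_force=22,
)

```text
time_s: 37.65
tcp_pos: [0.5452, 0.1147, 0.2518]
eef_rot: [180.0, -0.0, -97.3]
contact_force: [-0.1, -0.2, -1.0]
gripper_width: 0.0211
gripper_force: 22.0
```

```bash
python3 pour.py
```

```text
37.65 [0.5452 0.1147 0.2518] [179.9995  -0.0012 -97.2952] [-0.0911 -0.2462 -1.0165] 0.021138886080819288 [ 32.0161   9.0494 -13.4011   0.0007 -67.5506 -39.3115]
side blue 12 [ 0.4703 -0.1095  0.0414] [ 0.4686 -0.1236  0.0353] [ 0.4723 -0.0912  0.0479]
side orange 28 [ 0.5529 -0.1511  0.0554] [ 0.5233 -0.1848  0.0346] [0.5671 0.1289 0.2394]
side yellow 53 [ 0.524  -0.168   0.0424] [ 0.5141 -0.1883  0.0376] [ 0.5343 -0.1528  0.046 ]
top blue 80 [ 0.5878 -0.1401  0.0443] [ 0.5746 -0.1538  0.0393] [ 0.6014 -0.1276  0.049 ]
top orange 20 [ 0.5484 -0.1651  0.046 ] [ 0.5407 -0.1768  0.0406] [ 0.5636 -0.1595  0.0497]
top orange 14 [ 0.5523 -0.1798  0.0455] [ 0.543  -0.1821  0.0369] [ 0.5608 -0.1745  0.0513]
top yellow 82 [ 0.5188 -0.1697  0.0436] [ 0.5053 -0.1835  0.0269] [ 0.5313 -0.1575  0.0491]
u,z bar -0.19467731471552452 0.2618758228729731 lat -0.05088857743437257 21.999918222427368 [0.0517 0.0678 0.0038]
blue blade pts: 246 [-0.0316 -0.0075] axis [-0.8691 -0.4947]
```

Request:
step_arm(
  xyz=[
    [0,0,0],
    [0,0,0],
    [0,0,0],
    [0,0,0],
    [0,0,0],
    [0,0,0],
    [0,0,0],
  ],
  yaw=[0,0,0,0,0,0,0],
  claw=[1,1,1,1,1,1,1],
  grip_force=9,
)

```text
time_s: 38.33
tcp_pos: [0.5453, 0.1153, 0.2518]
eef_rot: [-180.0, 0.0, -97.3]
contact_force: [0.3, -0.3, -0.4]
gripper_width: 0.0214
gripper_force: 9.0
```

```bash
python3 pour.py|tail -2
python3 - <<'E'
from h import *
np.set_printoptions(precision=4,suppress=True)
t=status.get_state()['tcp_pos'];y=np.radians(-97.3);U=np.array([np.cos(y),np.sin(y)])
for n in("side","top"):
    Q=cloud(cam(n),np.load(f"pics/{n}_now.npy"));r=Q[:,:2]-t[:2];u=r@U;l=r@np.array([-U[1],U[0]])
    m=(abs(l)<.07)&(u>-.12)&(u<.15)&(Q[:,2]>.05)&(Q[:,2]<t[2]-.005);print(n,"lowest",Q[m][:,2].min() if m.any() else 0,"max u",u[m].max())
    mm=m&(abs(l)<.01);i=np.argsort(u[mm]);print(np.c_[u[mm],Q[mm][:,2]-t[2]-.01][i][::max(1,len(i)//12)])
E
```

```text
u,z bar -0.19501268073814063 0.26175857242957434 lat -0.05091647843267716 8.999864012002945 [ 0.0248  0.1185 -0.0435]
blue blade pts: 242 [-0.0253 -0.0131] axis [-0.7139 -0.7002]
side lowest 0.10862169265855592 max u 0.017273103741675906
[[-0.0566 -0.1044]
 [-0.0513 -0.1079]
 [-0.0483 -0.096 ]
 [-0.0461 -0.1015]
 [-0.0441 -0.0913]
 [-0.0424 -0.0301]
 [-0.0405 -0.0275]
 [-0.039  -0.1213]
 [-0.0373 -0.0224]
 [-0.0352 -0.0681]
 [-0.0335 -0.0205]
 [-0.0297 -0.0514]
 [-0.0136 -0.0211]]
top lowest 0.11577492444306858 max u 0.05347296633442855
[[ 0.0097 -0.1441]
 [ 0.0147 -0.1439]
 [ 0.0201 -0.135 ]
 [ 0.0234 -0.1371]
 [ 0.0269 -0.1344]
 [ 0.0299 -0.1347]
 [ 0.0333 -0.1292]
 [ 0.037  -0.1261]
 [ 0.0398 -0.1286]
 [ 0.043  -0.1266]
 [ 0.0466 -0.1217]
 [ 0.05   -0.1226]]
```

The cup now hangs at about 42°. I'll lower it so its foot edge touches the worktop, then follow the arc back so it rights itself.

Request:
step_arm(
  xyz=[
    [0.08,0,0.08],
    [0.15,0,0.18],
    [0.2,0,0.28],
    [0.2,0,0.36],
    [0.2,0,0.43],
    [0.2,0,0.48],
    [0.2,0,0.505],
    [0.18,0,0.51],
    [0.161,0,0.512],
    [0.125,0,0.515],
    [0.09,0,0.518],
    [0.055,0,0.523],
    [0.021,0,0.53],
    [-0.013,0,0.538],
    [-0.047,0,0.549],
    [-0.08,0,0.561],
    [-0.114,0,0.574],
    [-0.114,0,0.574],
  ],
  yaw=[0,0,0,0,0,0,0,0,0,0,0,0,0,0,0,0,0,0],
  claw=[1,1,1,1,1,1,1,1,1,1,1,1,1,1,1,1,1,1],
  grip_force=10,
)

```text
time_s: 39.93
tcp_pos: [0.5505, 0.1408, 0.1387]
eef_rot: [-179.7, 0.2, -97.1]
contact_force: [0.3, 3.5, 8.6]
gripper_width: 0.0218
gripper_force: 10.0
```

```bash
python3 pour.py|tail -2
cat > prof.py <<'E'
from h import *
np.set_printoptions(precision=4,suppress=True)
t=status.get_state()['tcp_pos'];y=np.radians(-97.3);U=np.array([np.cos(y),np.sin(y)])
for n in("side","top"):
    Q=cloud(cam(n),np.load(f"pics/{n}_now.npy"));r=Q[:,:2]-t[:2];u=r@U;l=r@np.array([-U[1],U[0]])
    m=(abs(l)<.012)&(u>-.12)&(u<.16)&(Q[:,2]>.004)&(Q[:,2]<t[2]-.005);i=np.argsort(u[m]);print(n,np.c_[u[m],Q[m][:,2]][i][::max(1,len(i)//14)].tolist() if 0 else np.round(np.c_[u[m],Q[m][:,2]][i][::max(1,len(i)//14)],3).tolist())
E
python3 prof.py
```

```text
u,z bar -0.22037138278161575 0.1488907964427657 lat -0.049079246695284295 10.000286400318146 [ 1.091  -0.0589  0.0142]
blue blade pts: 190 [-0.0207 -0.0149] axis [-0.4896 -0.8719]
side [[-0.043, 0.101], [-0.035, 0.098], [-0.03, 0.118], [-0.025, 0.034], [-0.021, 0.04], [-0.019, 0.04], [-0.018, 0.04], [-0.017, 0.053], [-0.016, 0.079], [-0.015, 0.061], [-0.012, 0.068], [0.067, 0.027], [0.072, 0.033], [0.078, 0.037], [0.084, 0.045]]
top [[0.009, 0.021], [0.015, 0.021], [0.021, 0.019], [0.026, 0.015], [0.032, 0.016], [0.036, 0.01], [0.042, 0.011], [0.048, 0.014], [0.054, 0.018], [0.059, 0.022], [0.065, 0.028], [0.071, 0.035], [0.077, 0.042], [0.083, 0.047], [0.142, 0.004]]
```

Request:
step_arm(
  xyz=[
    [-0.032,0,0.012],
    [-0.064,0,0.027],
    [-0.095,0,0.045],
    [-0.125,0,0.062],
    [-0.154,0,0.082],
    [-0.182,0,0.103],
    [-0.21,0,0.124],
    [-0.236,0,0.146],
    [-0.236,0,0.146],
    [-0.236,0,0.146],
  ],
  yaw=[0,0,0,0,0,0,0,0,0,0],
  claw=[1,1,1,1,1,1,1,1,1,1],
)

```text
time_s: 40.87
tcp_pos: [0.5536, 0.1846, 0.107]
eef_rot: [179.9, -0.1, -97.2]
contact_force: [0.3, 0.6, -0.1]
gripper_width: 0.0218
gripper_force: 10.0
```

```bash
python3 pour.py|tail -2;python3 prof.py
```

```text
u,z bar -0.2643827250932311 0.11736992620855596 lat -0.0513314173354773 9.99999850988388 [-0.0681  0.0927  0.0844]
blue blade pts: 176 [-0.0126 -0.0172] axis [-0.1088 -0.9941]
side [[-0.12, 0.014], [-0.018, 0.089], [-0.016, 0.076], [-0.015, 0.084], [-0.013, 0.053], [-0.005, 0.076], [0.009, 0.06], [0.015, 0.04], [0.02, 0.026], [0.023, 0.014], [0.025, 0.004], [0.078, 0.004], [0.09, 0.006], [0.101, 0.024]]
top [[0.003, 0.067], [0.017, 0.055], [0.022, 0.03], [0.027, 0.012], [0.035, 0.006], [0.043, 0.009], [0.051, 0.007], [0.06, 0.009], [0.069, 0.008], [0.078, 0.005], [0.086, 0.007], [0.094, 0.009], [0.104, 0.034], [0.112, 0.051], [0.154, 0.004]]
```

The cup is upright and empty, with its floor flat at 8 mm. I'll release it, rise and check.

Request:
step_arm(
  xyz=[
    [0,0,0],
    [0,0,0],
    [0,0,0],
    [0,0,0],
    [0,0,0],
    [0,0,-0.1],
    [0,0,-0.25],
    [0,0,-0.4],
    [0,0,-0.55],
    [0,0,-0.55],
    [0,0,-0.55],
  ],
  yaw=[0,0,0,0,0,0,0,0,0,0,0],
  claw=[-0.4,-0.4,-0.4,-0.4,-0.4,-0.4,-0.4,-0.4,-0.4,-0.4,-0.4],
)

```text
time_s: 41.88
tcp_pos: [0.5549, 0.1853, 0.22]
eef_rot: [-179.8, 0.2, -97.3]
contact_force: [0.8, -0.1, -0.9]
gripper_width: 0.061
gripper_force: 0.0
```

```bash
python3 pour.py;python3 prof.py
python3 - <<'E'
from h import *
for n in("top",):
    Q=cloud(cam(n),np.load("pics/top_now.npy"));q=Q[(np.hypot(Q[:,0]-.523,Q[:,1]+.377)<.04)&(Q[:,2]>.125)&(Q[:,2]<.16)];print("knob",len(q),q.mean(0) if len(q) else 0)
E
```

```text
41.8833 [0.5549 0.1853 0.22  ] [-179.8153    0.1733  -97.2511] [ 0.7847 -0.1383 -0.919 ] 0.06104032526078499 [ 37.6024  12.8226 -12.9281   0.0083 -63.9961 -44.8574]
side blue 141 [0.5544 0.2004 0.0936] [0.5465 0.1882 0.0564] [0.5623 0.2062 0.1246]
side orange 10 [ 0.5482 -0.0161  0.145 ] [ 0.5229 -0.1832  0.0432] [0.5657 0.2218 0.2961]
top blue 80 [ 0.5877 -0.1401  0.0446] [ 0.5745 -0.1539  0.0401] [ 0.6009 -0.1275  0.05  ]
top blue 12 [0.5486 0.1828 0.0968] [0.5457 0.181  0.0611] [0.5511 0.1844 0.1191]
top orange 23 [ 0.5488 -0.165   0.0466] [ 0.5403 -0.1762  0.0413] [ 0.5641 -0.1581  0.0508]
top orange 10 [ 0.5494 -0.1807  0.0455] [ 0.543  -0.1821  0.0411] [ 0.5562 -0.1792  0.0484]
top green 9 [ 0.552  -0.1539  0.0457] [ 0.5463 -0.1568  0.0379] [ 0.5564 -0.1512  0.049 ]
top yellow 81 [ 0.5185 -0.1695  0.0442] [ 0.5051 -0.1834  0.025 ] [ 0.5311 -0.1573  0.0492]
u,z bar -0.26471537070900486 0.2272328310047298 lat -0.05142918249306179 0.0 [-0.0292  0.1414  0.0436]
blue blade pts: 157 [-0.0154 -0.133 ] axis [-0.0551 -0.9985]
side [[-0.119, 0.014], [-0.019, 0.056], [-0.018, 0.094], [-0.015, 0.095], [-0.012, 0.121], [-0.005, 0.055], [0.016, 0.035], [0.024, 0.004], [0.084, 0.006], [0.097, 0.016], [0.101, 0.021], [0.105, 0.026], [0.109, 0.028], [0.112, 0.037], [0.119, 0.055]]
top [[-0.018, 0.005], [0.002, 0.081], [0.011, 0.061], [0.015, 0.046], [0.021, 0.027], [0.027, 0.012], [0.035, 0.007], [0.045, 0.006], [0.056, 0.007], [0.065, 0.007], [0.077, 0.007], [0.088, 0.006], [0.099, 0.017], [0.108, 0.044], [0.116, 0.058]]
knob 71 [ 0.51995031 -0.37294887  0.14075546]
```

Request:
step_arm(
  xyz=[
    [0.19,-0.013,0],
    [0.38,-0.026,0],
    [0.57,-0.04,0],
    [0.76,-0.053,0],
    [0.94,-0.067,0],
    [0.94,-0.067,0],
  ],
  yaw=[0,0,0,0,0,0],
  claw=[-0.4,-0.4,-0.4,-0.4,-0.4,-0.4],
)

```text
time_s: 42.48
tcp_pos: [0.5418, -0.0083, 0.2163]
eef_rot: [179.8, -0.1, -97.5]
contact_force: [0.1, 1.0, -0.3]
gripper_width: 0.0613
gripper_force: 0.0
```

Request:
step_arm(
  xyz=[
    [0.19,-0.013,0],
    [0.38,-0.026,0],
    [0.57,-0.04,0],
    [0.76,-0.053,0],
    [0.94,-0.067,0],
    [0.94,-0.067,0],
  ],
  yaw=[0,0,0,0,0,0],
  claw=[-0.4,-0.4,-0.4,-0.4,-0.4,-0.4],
)

```text
time_s: 42.98
tcp_pos: [0.5317, -0.1964, 0.216]
eef_rot: [179.8, -0.1, -97.5]
contact_force: [-0.0, 0.2, 0.4]
gripper_width: 0.0614
gripper_force: 0.0
```

Request:
step_arm(
  xyz=[
    [0.19,-0.013,0],
    [0.38,-0.026,0],
    [0.57,-0.04,0],
    [0.76,-0.053,0],
    [0.92,-0.067,0],
    [0.92,-0.067,0],
    [0.92,-0.067,0],
  ],
  yaw=[0,0,0,0,0,0,0],
  claw=[-0.4,-0.4,-0.4,-0.4,-0.4,-0.4,-0.4],
)

```text
time_s: 43.57
tcp_pos: [0.522, -0.3773, 0.2154]
eef_rot: [179.8, 0.1, -97.4]
contact_force: [0.9, -0.0, 0.1]
gripper_width: 0.0615
gripper_force: 0.0
```

Run:
```python
from h import *
np.set_printoptions(precision=4,suppress=True)
C=cam("wrist");s=status.get_state();t=s['tcp_pos'];print(s['time_s'],t,s['eef_rot'],s['gripper_width'])
p,d=cams.capture("wrist");Q=cloud(C,d)
q=Q[(np.hypot(Q[:,0]-.524,Q[:,1]+.376)<.04)&(Q[:,2]>.135)&(Q[:,2]<.15)];print("knob wrist",len(q),q.mean(0) if len(q) else 0)
print(tool(.524-t[0],-.376-t[1],.125-t[2]))
```

```text
43.5667 [ 0.522  -0.3773  0.2154] [179.8012   0.056  -97.4408] 0.06152236668935802
knob wrist 666 [ 0.5235 -0.3786  0.1434]
[-0.008 -0.009  0.452]
```

Request:
step_arm(
  xyz=[
    [-0.006,-0.009,0.15],
    [-0.006,-0.009,0.3],
    [-0.006,-0.009,0.42],
    [-0.006,-0.009,0.45],
    [-0.006,-0.009,0.45],
    [-0.006,-0.009,0.45],
    [-0.006,-0.009,0.45],
    [-0.006,-0.009,0.45],
    [-0.006,-0.009,0.45],
    [-0.006,-0.009,0.45],
    [-0.006,-0.009,0.45],
    [-0.006,-0.009,0.45],
    [-0.006,-0.009,0.45],
    [-0.006,-0.009,0.45],
    [-0.006,-0.009,0.45],
  ],
  yaw=[0,0,0,0,0,0,0,0,0,0,0,0,0,0,0],
  claw=[-0.4,-0.4,-0.4,-0.4,-0.4,-0.4,1,1,1,1,1,1,1,1,1],
  grip_force=10,
)

```text
time_s: 44.87
tcp_pos: [0.5251, -0.375, 0.1279]
eef_rot: [180.0, -0.0, -97.3]
contact_force: [-0.8, -0.1, 2.5]
gripper_width: 0.0198
gripper_force: 10.0
```

Run:
```python
from h import *
np.set_printoptions(precision=3,suppress=True)
s=status.get_state();t=s['tcp_pos'];print(s['time_s'],t,s['eef_rot'],s['contact_force'],s['gripper_width'],s['gripper_force'])
# pivot: 140 mm from both grasped knob positions
a=np.array([.5437,-.1793]);b=t[:2];m=(a+b)/2;v=b-a;L=np.hypot(*v);n=np.array([-v[1],v[0]])/L;pv=m+n*np.sqrt(.14**2-L*L/4);print("pivot",pv)
v=t[:2]-pv;ang=np.arctan2(v[1],v[0]);print(np.degrees(ang)%360)
print("closed at 119:",pv+.14*np.array([np.cos(np.radians(119)),np.sin(np.radians(119))]))
L=[]
for h in np.linspace(np.degrees(ang)%360,124,20)[1:]:
    h=np.radians(h);g=pv+.14*np.array([np.cos(h),np.sin(h)])-t[:2];L.append([*tool(*g,0)[:2],0])
print(np.round(L,3).tolist())
```

```text
44.8667 [ 0.525 -0.375  0.128] [179.986  -0.006 -97.255] [-0.759 -0.12   2.481] 0.019848931902835678 10.000211298465729
pivot [ 0.634 -0.287]
219.16520039322864
closed at 119: [ 0.566 -0.164]
[[-0.044, 0.042, 0.0], [-0.092, 0.081, 0.0], [-0.142, 0.115, 0.0], [-0.196, 0.145, 0.0], [-0.252, 0.169, 0.0], [-0.31, 0.189, 0.0], [-0.369, 0.204, 0.0], [-0.43, 0.213, 0.0], [-0.491, 0.217, 0.0], [-0.552, 0.216, 0.0], [-0.613, 0.209, 0.0], [-0.673, 0.198, 0.0], [-0.731, 0.181, 0.0], [-0.788, 0.158, 0.0], [-0.843, 0.131, 0.0], [-0.896, 0.1, 0.0], [-0.945, 0.064, 0.0], [-0.991, 0.023, 0.0], [-1.033, -0.021, 0.0]]
```

Request:
step_arm(
  xyz=[
    [-0.044,0.042,0],
    [-0.092,0.081,0],
    [-0.142,0.115,0],
    [-0.196,0.145,0],
    [-0.252,0.169,0],
    [-0.31,0.189,0],
    [-0.369,0.204,0],
    [-0.43,0.213,0],
    [-0.491,0.217,0],
    [-0.552,0.216,0],
    [-0.613,0.209,0],
    [-0.673,0.198,0],
    [-0.731,0.181,0],
    [-0.788,0.158,0],
    [-0.843,0.131,0],
    [-0.896,0.1,0],
    [-0.945,0.064,0],
    [-0.991,0.023,0],
    [-0.991,0.023,0],
  ],
  yaw=[0,0,0,0,0,0,0,0,0,0,0,0,0,0,0,0,0,0,0],
  claw=[1,1,1,1,1,1,1,1,1,1,1,1,1,1,1,1,1,1,1],
)

```text
time_s: 46.45
tcp_pos: [0.5492, -0.1773, 0.1288]
eef_rot: [-179.8, -0.1, -97.1]
contact_force: [7.8, -8.3, -1.4]
gripper_width: 0.0196
gripper_force: 10.0
```

Run:
```python
from h import *
np.set_printoptions(precision=3,suppress=True)
s=status.get_state();t=s['tcp_pos'];print(t,s['contact_force'])
pv=np.array([.634,-.287]);v=t[:2]-pv;h0=np.degrees(np.arctan2(v[1],v[0]));print(h0)
for h in (126,123,120,118,116):
    h=np.radians(h);print(tool(*(pv+.14*np.array([np.cos(h),np.sin(h)])-t[:2]),0))
```

```text
[ 0.549 -0.177  0.129] [ 7.839 -8.333 -1.354]
127.70876904749467
[-0.019 -0.01   0.   ]
[-0.043 -0.038  0.   ]
[-0.066 -0.066  0.   ]
[-0.081 -0.086  0.   ]
[-0.094 -0.106  0.   ]
```

Request:
step_arm(
  xyz=[
    [-0.01,-0.015,0],
    [-0.024,-0.03,0],
    [-0.036,-0.045,0],
    [-0.048,-0.06,0],
    [-0.06,-0.074,0],
    [-0.067,-0.084,0],
    [-0.067,-0.084,0],
    [-0.067,-0.084,0],
  ],
  yaw=[0,0,0,0,0,0,0,0],
  claw=[1,1,1,1,1,1,1,1],
)

```text
time_s: 47.12
tcp_pos: [0.5647, -0.1661, 0.1286]
eef_rot: [-179.9, -0.0, -97.2]
contact_force: [1.5, -1.6, 5.5]
gripper_width: 0.0198
gripper_force: 10.0
```

```bash
cat > f.py <<'E'
from h import *
s=status.get_state();t=s['tcp_pos'];v=t[:2]-np.array([.633,-.288]);h=np.arctan2(v[1],v[0]);f=s['contact_force'][:2]
print(t,np.degrees(h),np.hypot(*v),"tangential(closing) force",f@np.array([np.sin(h),-np.cos(h)]),"radial",f@v/np.hypot(*v),s['gripper_width'])
E
python3 f.py
```

```text
[ 0.56470587 -0.1661077   0.12859063] 119.26115044139908 0.1397205112802188 tangential(closing) force 0.5626170021990784 radial -2.1465255503680414 0.019826358501252726
```

Request:
step_arm(
  xyz=[
    [-0.006,-0.008,0],
    [-0.012,-0.016,0],
    [-0.018,-0.024,0],
    [-0.018,-0.024,0],
    [-0.018,-0.024,0],
  ],
  yaw=[0,0,0,0,0],
  claw=[1,1,1,1,1],
)

```text
time_s: 47.53
tcp_pos: [0.5663, -0.1644, 0.1281]
eef_rot: [179.7, -0.1, -97.2]
contact_force: [-8.4, -7.2, 10.4]
gripper_width: 0.02
gripper_force: 10.0
```

```bash
python3 f.py
```

```text
[ 0.56632335 -0.16438818  0.12814198] 118.34258078148409 0.14044806372564597 tangential(closing) force -10.787607391492612 radial -2.39969196886339 0.019992485192261295
```

Firm stop at 118°, which matches the expected closed heading. I'll release and retreat.

Request:
step_arm(
  xyz=[
    [0.005,0.008,0],
    [0.005,0.008,0],
    [0.005,0.008,0],
    [0.005,0.008,0],
    [0.005,0.008,-0.1],
    [0.005,0.008,-0.25],
    [0.005,0.008,-0.4],
    [0.005,0.008,-0.55],
    [0.005,0.008,-0.7],
    [0.005,0.008,-0.7],
    [0.1,0.3,-0.7],
    [0.3,0.5,-0.7],
    [0.5,0.7,-0.7],
    [0.7,0.8,-0.7],
    [0.9,0.8,-0.7],
    [0.9,0.8,-0.7],
    [0.9,0.8,-0.7],
  ],
  yaw=[0,0,0,0,0,0,0,0,0,0,0,0,0,0,0,0,0],
  claw=[-0.4,-0.4,-0.4,-0.4,-0.4,-0.4,-0.4,-0.4,-0.4,-0.4,-0.4,-0.4,-0.4,-0.4,-0.4,-0.4,-0.4],
)

```text
time_s: 48.95
tcp_pos: [0.3848, -0.3257, 0.2677]
eef_rot: [180.0, -0.0, -97.5]
contact_force: [1.4, 0.1, 0.3]
gripper_width: 0.0614
gripper_force: 0.0
```

```bash
python3 look.py
python3 - <<'E'
from h import *
np.set_printoptions(precision=4,suppress=True)
def st(Q):
    q=Q[(np.hypot(Q[:,0]-.562,Q[:,1]+.168)<.05)&(Q[:,2]>.13)&(Q[:,2]<.16)];print("knob",len(q),q.mean(0) if len(q) else 0)
    for n,x,y in(("bottle",.716,.153),("tape",.76,-.073)):
        q=Q[(np.hypot(Q[:,0]-x,Q[:,1]-y)<.06)&(Q[:,2]>.035)&(Q[:,2]<.2)];print(n,len(q),q.mean(0))
    q=Q[(np.hypot(Q[:,0]-.5464,Q[:,1]-.115)<.08)&(Q[:,2]>.055)&(Q[:,2]<.064)];print("rim",q.min(0),q.max(0))
for f in("top0","top_now"):
    st(cloud(cam("top"),np.load(f"pics/{f}.npy"))) if f!="top0" else None
Q=cloud(cam("top"),np.load("pics/top0.npy"))
for n,x,y in(("bottle",.716,.153),("tape",.76,-.073)):
    q=Q[(np.hypot(Q[:,0]-x,Q[:,1]-y)<.06)&(Q[:,2]>.035)&(Q[:,2]<.2)];print(n,"start",len(q),q.mean(0))
q=Q[(np.hypot(Q[:,0]-.539,Q[:,1]+.177)<.05)&(Q[:,2]>.13)&(Q[:,2]<.16)];print("knob0",q.mean(0))
E
```

```text
48.95 [ 0.3848 -0.3257  0.2677] [179.9785  -0.0287 -97.4778] [1.3899 0.0915 0.3408] 0.061380710062139354 [-17.8627   3.24   -17.976    0.0345 -68.8     10.3725]
side blue 152 [0.5544 0.2003 0.0954] [0.5464 0.189  0.0565] [0.5626 0.206  0.1256]
top blue 43 [0.5501 0.1886 0.1163] [0.5428 0.1822 0.0679] [0.5592 0.1972 0.1265]
knob 62 [ 0.5612 -0.1637  0.1434]
bottle 628 [0.7131 0.1555 0.1118]
tape 233 [ 0.7626 -0.0866  0.0766]
rim [0.4881 0.0683 0.055 ] [0.5969 0.1913 0.0633]
bottle start 635 [0.713  0.1556 0.1113]
tape start 237 [ 0.7629 -0.0866  0.076 ]
knob0 [ 0.5403 -0.1783  0.143 ]
```

```bash
python3 -c "
from plant import job
print(job.close_job())"
```

```text
the job is handed in; nothing more can be done
None
```

I've handed the job in: all four adapters are in the basin, the cup stands empty and upright on the worktop, the cover is closed to within about 1° of its stop, and the bottle and tape roll haven't moved. It took about 49 s of the 210 s allowed.

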